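# Find and reject the weak spring clip

## Robot

A 6-joint arm with a two-finger parallel gripper is mounted at the origin on the work surface. World frame = base frame: x ahead of the robot, y to its left, z up, the work surface at z = 0. Lengths are in m, angles in rad, forces in N, time in s.
With the tool pointing down it reaches from about 0.375 to 0.9 m from the base axis. Payload 3.1 kg.
Tool frame: the origin (TCP) lies between the finger pads; the fingertips stand 17 mm ahead of it and the grasp point (between the pads) lies 2 mm behind it (robot.nose_length is the distance from the TCP to the fingertips, in m); z points along the fingers, y is the line along which they close (so a half turn about z gives the same grasp; the last joint's range is limited). The gripper opens to 87 mm and grips with 3 to 60 N. Pads are 19 mm wide; open, the fingers measure 117 mm over their backs; the gripper's body (75 mm by 190 mm) begins 51 mm behind the grasp point.
Start: joints at [0.946, 0.527, 1.433, -0, 1.181, -0.178], TCP at [0.27, 0.564, 0.24] pointing down, gripper open.
Joint ranges: [-3.08, 3.08], [-0.75, 2.2], [0.22, 2.44], [-1.43, 4.57], [0, 2.65], [-2.85, 2.85]. Speed limits (rad/s): [2.79, 2.79, 3.14, 3.14, 3.14, 3.14].

## Interface

Orientations are given as a unit quaternion [x, y, z, w].
In Python, from rig import robot, cams gives the robot as it stands.
- The arm moves only by the shell command python3 -m pendant 'ROWS' [FORCE]. ROWS is JSON, a list of rows, each an object with "jaw": the opening, from 0 (shut) to 1 (fully open); "linear": the shift along the tool's x, y, z in cm, a list of three; "twist": the turn about the tool's z in degrees. A call has 1 to 12 rows; each row shifts and turns the commanded pose from where the row before left it, along the tool's axes as they then stand; what a row does not reach is not made up. A row lasts 1/12 s, in which the tool goes at most 41.7 mm and 7.16 degrees, less where a joint would pass 70% of its speed; a pose out of reach is approached as far as the arm can. A call is refused whole if a number of a shift passes 4.17 or a number of a turn 7.16, either way. A call with a gripper value outside its range is refused whole. The fingers move at their own pace and stop on an object; FORCE is the grip in N (left out, the last holds). Time passes only in rows, so rows that do not move let the fingers close. It gives the time, the measured TCP pose, the force, the opening and the grip force at its end, in the units of the state.
- robot.get_obs(): the state, without advancing time (a new reading comes with each control period).
- cams.camera(name): name is "scene" or "top"; returns a dict with "color" (400x640x3 uint8, blue, green, red), "depth" (400x640 float32, m along the optical axis (not along the pixel's ray), 0 where there is no reading), "fov_y" (degrees; the focal length in pixels is half the picture's height over the tangent of half this angle, whatever the lens; pixels are square), "cx", "cy" (the principal point, pixels), "k1" (the pictures are not rectified: a ray, as slopes to the right and down, at radius r is drawn at 1 + k1 r^2 times it, then the intrinsics apply), "view" (4x4, takes a point from world to camera coordinates). Camera axes: x right, y down, z forward; pixel columns grow to the right and rows downward; lengths in m; the calibration is good to about 2 mm. A picture is of the moment at which its call begins.
- robot.hand_in(): hands the job in; it is judged then, once.
The state is a dict: "time": time; "q": joint angles; "joint_velocities": joint speeds; "joint_torque": joint torques, N m; "position": TCP position; "tool_rot": TCP orientation; "ft_force": force on the tool from outside, world axes, zero at the start; "moment": the same for the moment, N m; "grip_width": finger opening in m; "grip_force": force on a finger pad.
Only numpy, scipy, OpenCV 4.12 (cv2) and the standard library are available. Lean on these libraries where they do the work, as an engineer would, in place of code of your own. Each camera call takes 0.05 s, during which the arm holds its last target. There are 200 camera calls.

## Task

One of the three spring clips on the wooden rack has gone weak. Tug the cards gently, one by one, by their tabs, straight out and with no more than about 7 N (a good clip holds its card against that, the weak one lets it slide), then draw the weak clip's card right out, leave it lying on the rack or bench, and set that clip right way up in the grey tray. The two good clips stay in their pockets with their cards still fully gripped, slid out by no more than a few millimetres, and nothing else is disturbed.

Things in the scene. Friction and masses are not known exactly. Their poses are not given: they have to be found in the camera images.
- rack: fixed low wooden rack, 175 (x) by 370 (y) by 14 mm tall; origin at the centre of its underside, x from its front edge (cards' side, nearer the robot) to its back, z up. Three pockets 7 mm deep, 95 mm apart along y (rack frame x +30, y -95, 0, +95), each hold one clip with 1 mm play all round; a clip can be lifted straight up out of it but not dragged out.
- clip1: steel spring clip 1, loose in its pocket, 180 g in all. Origin: centre of its underside; x from its mouth to its back, z up. Lower jaw plate 56 (x) x 36 (y) x 8 mm. Spring housing at x -4 to +28 mm, 26 mm wide in y, flat top 46 mm over the origin: lift the clip by the housing's sides (centre x +12). All clips look alike; the weak one may sit in any pocket.
- jaw1: sprung upper jaw of clip 1, 21 (x) x 36 (y) mm; moves straight up and down, pressing the card on the lower jaw. A good clip lets its card slip only at a level pull of 12 to 17 N, the weak one at 2 to 4 N (pressing the card down adds a few N, lifting it takes a few off). Origin: middle of the jaw's rear lower edge (x -6.5 mm in the clip's frame)
- card1: stiff white card in clip 1, 30 g: plate 60 (x) x 30 (y) x 4 mm, origin at the centre of its underside, x towards the clip. Grip tab 22 (x) x 10 (y) mm stands on it, centre at x -19, from 4 to 42 mm over the origin: pinch it across y. At first the origin is at x -38 (+-2), z 8 mm in the clip's frame, the last 20 mm between the jaws, 1 mm over the rack's top; it draws out along -x.
- clip2: steel spring clip 2, loose in its pocket, 180 g in all. Origin: centre of its underside; x from its mouth to its back, z up. Lower jaw plate 56 (x) x 36 (y) x 8 mm. Spring housing at x -4 to +28 mm, 26 mm wide in y, flat top 46 mm over the origin: lift the clip by the housing's sides (centre x +12). All clips look alike; the weak one may sit in any pocket.
- jaw2: sprung upper jaw of clip 2, 21 (x) x 36 (y) mm; moves straight up and down, pressing the card on the lower jaw. A good clip lets its card slip only at a level pull of 12 to 17 N, the weak one at 2 to 4 N (pressing the card down adds a few N, lifting it takes a few off). Origin: middle of the jaw's rear lower edge (x -6.5 mm in the clip's frame)
- card2: stiff white card in clip 2, 30 g: plate 60 (x) x 30 (y) x 4 mm, origin at the centre of its underside, x towards the clip. Grip tab 22 (x) x 10 (y) mm stands on it, centre at x -19, from 4 to 42 mm over the origin: pinch it across y. At first the origin is at x -38 (+-2), z 8 mm in the clip's frame, the last 20 mm between the jaws, 1 mm over the rack's top; it draws out along -x.
- clip3: steel spring clip 3, loose in its pocket, 180 g in all. Origin: centre of its underside; x from its mouth to its back, z up. Lower jaw plate 56 (x) x 36 (y) x 8 mm. Spring housing at x -4 to +28 mm, 26 mm wide in y, flat top 46 mm over the origin: lift the clip by the housing's sides (centre x +12). All clips look alike; the weak one may sit in any pocket.
- jaw3: sprung upper jaw of clip 3, 21 (x) x 36 (y) mm; moves straight up and down, pressing the card on the lower jaw. A good clip lets its card slip only at a level pull of 12 to 17 N, the weak one at 2 to 4 N (pressing the card down adds a few N, lifting it takes a few off). Origin: middle of the jaw's rear lower edge (x -6.5 mm in the clip's frame)
- card3: stiff white card in clip 3, 30 g: plate 60 (x) x 30 (y) x 4 mm, origin at the centre of its underside, x towards the clip. Grip tab 22 (x) x 10 (y) mm stands on it, centre at x -19, from 4 to 42 mm over the origin: pinch it across y. At first the origin is at x -38 (+-2), z 8 mm in the clip's frame, the last 20 mm between the jaws, 1 mm over the rack's top; it draws out along -x.
- tray: fixed grey open tray for rejects, 170 (x) x 140 (y) x 35 mm tall, walls and floor 4-5 mm; origin under its centre, z up; stands left or right of the rack
- tube_rack: fixed pale yellow test-tube rack, 100 x 150 mm, 90 mm tall with its tubes, on the other side; origin under its centre; not needed
- vial: bystander: small amber glass jar, 20 mm across, 40 mm tall, standing on the rack's left (+y) end; origin at its foot
- stopper: bystander: black rubber stopper, 22 mm across, 25 mm tall, on the rack's right (-y) end; origin at its foot
- amber_bottle: bystander: amber reagent jar, 68 mm across, 130 mm tall, beyond the rack; origin at its foot
- funnel: bystander: white plastic funnel standing mouth down, 84 mm across, 110 mm tall; origin at its foot
- glasses_case: bystander: dark red spectacle case, 55 x 150 x 35 mm; origin under its centre
- pen: bystander: blue pen lying on the bench between robot and rack, 10 x 150 x 10 mm; origin under its centre
Things that resemble listed ones, but are neither listed nor needed, are in the scene too. Leave any yellow look-alike of the clip2 alone.

How it is judged:
By the outcome, as a careful person would: the job done as asked, in the order asked, and still so for the second after the job is handed in, with the robot touching nothing.
It also fails if it takes over 72 s, if anything falls off the work surface, if the arm or the gripper's body presses on something with over 40 N, if the wrist force passes 120 N, or if a joint passes its speed limit or range.

## Working session

There is one attempt and no reset: what is moved stays moved. The work goes in short steps, Python scripts to look and compute and a shell command to move; the robot and the scene stay as the last step left them, time stands still between calls to the robot, and variables do not carry over. Pictures are saved under pics/ and viewed, at most 10 in all, crops included, and the job is handed in when it is done.

```bash
mkdir -p pics; ls; cat > h.py <<'E'
import numpy as np, cv2
from rig import robot, cams
def K(c):
    f=200/np.tan(np.radians(c["fov_y"])/2); return f
def shot(n,name=None):
    c=cams.camera(n)
    if name: cv2.imwrite('pics/'+name,c["color"])
    return c
def rays(c,uv):
    uv=np.atleast_2d(np.asarray(uv,float)); f=K(c)
    Km=np.array([[f,0,c["cx"]],[0,f,c["cy"]],[0,0,1]])
    s=cv2.undistortPoints(uv[:,None,:],Km,np.array([c["k1"],0,0,0.]))[:,0]
    # undistortPoints iterates few times; fine for small k1
    d=np.c_[s,np.ones(len(s))]; V=np.array(c["view"]); R=V[:3,:3]
    return -R.T@V[:3,3], d@R
def onplane(c,uv,z):
    o,d=rays(c,uv); return o+d*((z-o[2])/d[:,2])[:,None]
def bydepth(c,uv):
    uv=np.atleast_2d(uv); o,d=rays(c,uv); z=np.array([c["depth"][int(round(v)),int(round(u))] for u,v in uv]); return o+d*z[:,None]
def proj(c,P):
    V=np.array(c["view"]); p=np.atleast_2d(P)@V[:3,:3].T+V[:3,3]; s=p[:,:2]/p[:,2:]; r=(s**2).sum(1,keepdims=True)
    return s*(1+c["k1"]*r)*K(c)+[c["cx"],c["cy"]]
E
python3 - <<'E'
from h import *
for n in("scene","top"):
    c=shot(n,n+"0.png"); print(n,c["fov_y"],c["cx"],c["cy"],c["k1"],np.round(c["view"],3).tolist())
o=robot.get_obs(); print({k:np.round(v,3).tolist() for k,v in o.items()},robot.nose_length)
E
```

```text
pics
scene 54.126713659196795 318.46928357962094 195.87097354581954 0.023811781828179352 [[-0.595, 0.803, 0.001, 0.33], [0.616, 0.458, -0.641, -0.312], [-0.516, -0.381, -0.767, 1.412], [0.0, 0.0, 0.0, 1.0]]
top 57.10139164912776 320.49263220555 196.024184151906 -0.007368851541374579 [[-0.002, -1.0, -0.005, 0.003], [-0.976, 0.003, -0.217, 0.576], [0.217, 0.004, -0.976, 0.892], [0.0, 0.0, 0.0, 1.0]]
{'time': 0.1, 'q': [0.946, 0.528, 1.434, -0.0, 1.181, -0.178], 'joint_velocities': [-0.0, -0.001, -0.003, -0.001, 0.001, 0.0], 'joint_torque': [-0.0, -44.098, -17.715, 0.064, 0.053, -0.0], 'position': [0.27, 0.563, 0.239], 'tool_rot': [0.222, 0.975, -0.001, -0.0], 'ft_force': [0.01, -0.49, 0.369], 'moment': [-0.004, -0.019, -0.003], 'grip_force': 0.0, 'grip_width': 0.087} 0.017
```

View pics/top0.png

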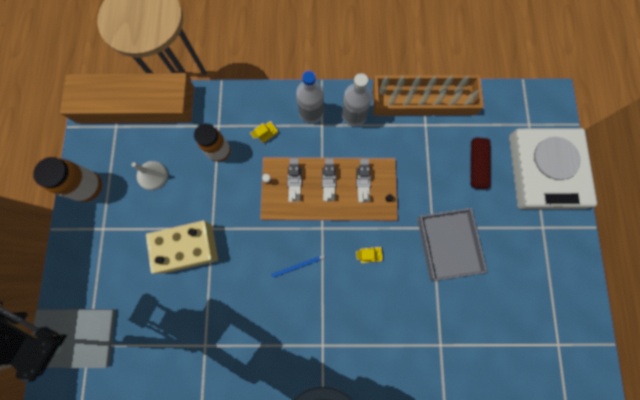

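View pics/scene0.png

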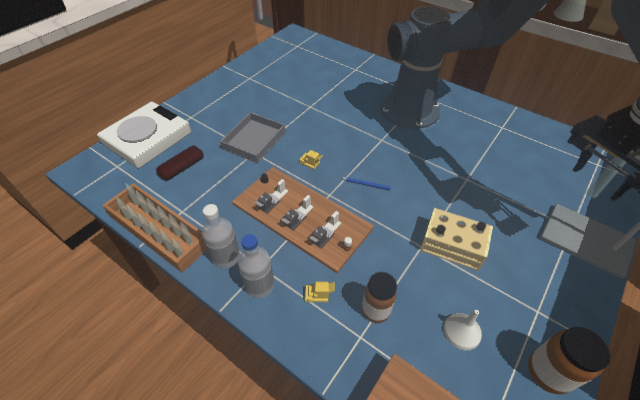

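The top view shows the rack at about (329,188), three steel clips at (294,172), (329,172) and (364,172) with white cards towards the robot, and the grey tray at (452,244). Look-alikes are the yellow clips at (265,132) and (369,255), and a flat grey plate at (80,338). By description I take the three steel clips on the rack and the open walled tray, and check that with one close crop and a measurement.

```bash
python3 - <<'E'
from h import *
t=shot("top"); s=shot("scene")
a=cv2.resize(t["color"][145:230,250:410],None,fx=5,fy=5,interpolation=cv2.INTER_CUBIC)[:, :800]
b=cv2.resize(s["color"][160:275,225:385],None,fx=5,fy=5,interpolation=cv2.INTER_CUBIC)[:,:800]
cv2.imwrite("pics/c1.png",a); cv2.imwrite("pics/c2.png",b)
hsv=cv2.cvtColor(t["color"],cv2.COLOR_BGR2HSV)
# not-blue region around the rack
m=((hsv[...,0]<25)&(hsv[...,1]>80)&(hsv[...,2]>60)).astype(np.uint8)
r=np.zeros_like(m); r[150:228,250:405]=m[150:228,250:405]
r=cv2.morphologyEx(r,cv2.MORPH_CLOSE,np.ones((9,9)))
cs=max(cv2.findContours(r,0,1)[0],key=cv2.contourArea)
P=onplane(t,cs[:,0,:],0.014)[:,:2]
rc=cv2.minAreaRect((P*1000).astype(np.float32)); print("rack",rc); print(np.round(cv2.boxPoints(rc)))
# tray by depth/grey
g=((hsv[...,1]<70)).astype(np.uint8); r=np.zeros_like(g); r[200:290,410:495]=g[200:290,410:495]
cs=max(cv2.findContours(r,0,1)[0],key=cv2.contourArea)
P=onplane(t,cs[:,0,:],0.035)[:,:2]; rc=cv2.minAreaRect((P*1000).astype(np.float32)); print("tray@rim",rc)
# depth cloud
ys,xs=np.mgrid[150:228,250:405]; uv=np.c_[xs.ravel(),ys.ravel()]
Q=bydepth(t,uv); np.save("q.npy",Q)
for lo,hi in((.035,.048),(.048,.075)):
    k=(Q[:,2]>lo)&(Q[:,2]<hi); mm=np.zeros((400,640),np.uint8); mm[uv[k,1],uv[k,0]]=1
    n,l,st,ce=cv2.connectedComponentsWithStats(mm)
    for i in range(1,n):
        w=Q[l[uv[:,1],uv[:,0]]==i]
        if len(w)>5: print(lo,len(w),ce[i].round(1),(w.mean(0)*1000).round(1),(w.min(0)*1000).round(),(w.max(0)*1000).round())
E
```

```text
rack ((608.7705688476562, -21.433364868164062), (369.4268493652344, 174.72140502929688), 89.3766098022461)
[[ 519. -205.]
 [ 694. -207.]
 [ 698.  162.]
 [ 523.  164.]]
tray@rim ((474.93389892578125, -351.4638671875), (221.4533233642578, 211.12611389160156), 19.374908447265625)
0.035 8 [327.4 162.5] [671.9 -17.5  46.5] [670. -22.  44.] [676. -11.  48.]
0.035 8 [361.5 163.2] [ 669.6 -109.6   46.2] [ 667. -114.   44.] [ 674. -105.   48.]
0.035 7 [366.7 163.3] [ 669.3 -123.6   46.8] [ 667. -127.   45.] [ 673. -119.   48.]
0.035 47 [363.  175.8] [ 636.5 -113.7   38.9] [ 629. -133.   35.] [ 663. -100.   47.]
0.035 32 [293.5 176.6] [634.8  73.9  39. ] [631.  59.  35.] [640.  89.  46.]
0.035 29 [328.5 176.9] [633.7 -20.5  39.2] [631. -35.  35.] [639.  -6.  46.]
0.035 6 [267.2 181.7] [619.9 144.1  42.9] [619. 139.  41.] [622. 150.  44.]
0.035 12 [294.2 196.8] [578.4  71.   41.3] [571.  69.  35.] [590.  77.  47.]
0.035 32 [389.9 197. ] [ 577.9 -183.6   38.4] [ 570. -192.   35.] [ 587. -176.   40.]
0.035 6 [364.  199.5] [ 570.5 -114.1   42. ] [ 569. -120.   36.] [ 574. -111.   46.]
0.048 149 [293.4 167.6] [656.4  73.4  52. ] [635.  61.  48.] [681.  86.  57.]
0.048 145 [328.6 167.8] [655.2 -20.5  52.2] [634. -33.  48.] [681.  -8.  57.]
0.048 143 [364.4 168.3] [ 653.6 -116.4   52.3] [ 633. -129.   48.] [ 677. -104.   57.]
0.048 44 [265.9 178. ] [627.3 146.1  53.5] [619. 138.  48.] [636. 157.  57.]
0.048 33 [292.5 194.6] [581.   74.4  56.4] [571.  70.  50.] [591.  79.  60.]
0.048 36 [328.5 194. ] [582.5 -19.8  56.3] [572. -24.  52.] [594. -16.  60.]
0.048 39 [365.  195.2] [ 579.3 -115.4   55.6] [ 568. -121.   49.] [ 591. -111.   59.]
```

View pics/c1.png

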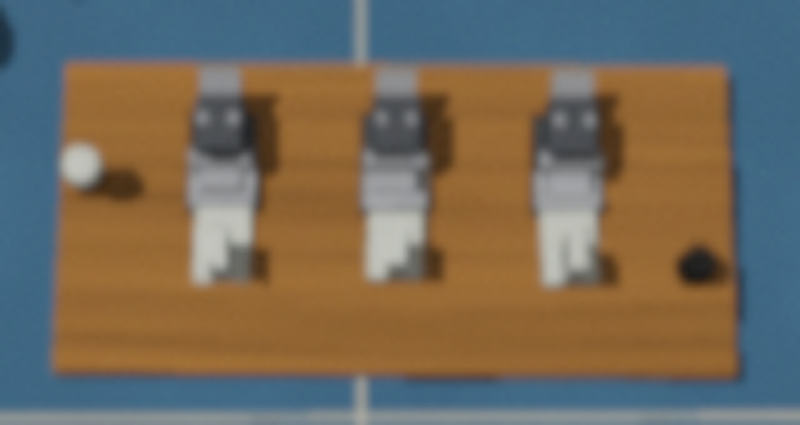

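View pics/c2.png

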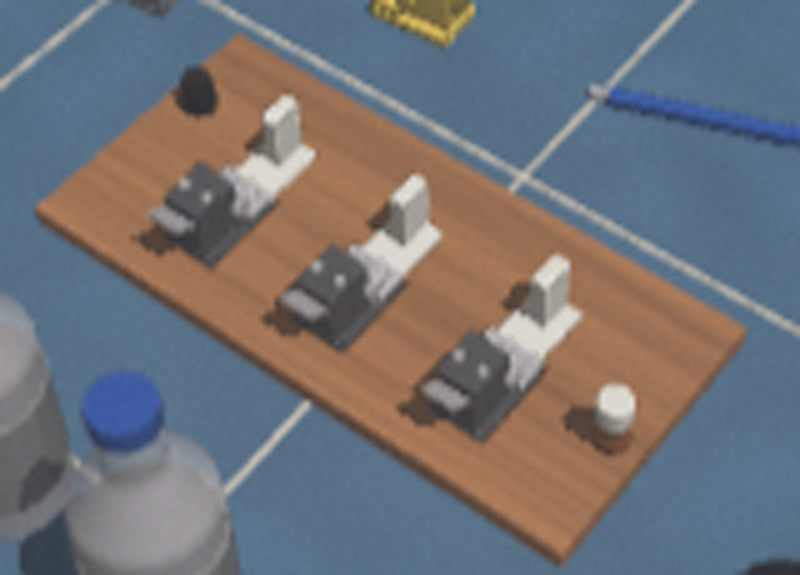

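The crops confirm three identical steel clips, each with a card whose tab stands near the robot side (top-crop tabs at about (240,250), (410,250) and (585,250)). The vial at (80,165) and stopper at (698,265) sit at the rack's ends. I turn the tool first, and work out the tray from its rim.

```bash
python3 -m pendant '[{"jaw":0.45,"linear":[0,0,0],"twist":-6.3},{"jaw":0.45,"linear":[0,0,0],"twist":-6.3},{"jaw":0.45,"linear":[0,0,0],"twist":-6.3},{"jaw":0.45,"linear":[0,0,0],"twist":-6.2}]' 20
cat > st.py <<'E'
from h import *
from scipy.spatial.transform import Rotation as R
import sys
o=robot.get_obs(); M=R.from_quat(o["tool_rot"]).as_matrix(); p=np.array(o["position"])
print("t",round(o["time"],2),"p",(p*1000).round(1),"F",np.round(o["ft_force"],2),"w",round(o["grip_width"]*1000,1),"gf",round(o["grip_force"],1),"yang",np.degrees(np.arctan2(M[1,1],M[0,1])).round(2),"tilt",M[:,2].round(3))
if len(sys.argv)>3:
    print("shift cm (tool):",((np.array([float(a) for a in sys.argv[1:4]])/1000-p)@M*100).round(2))
E
python3 st.py 581 74 100
python3 - <<'E'
from h import *
t=shot("top"); hsv=cv2.cvtColor(t["color"],cv2.COLOR_BGR2HSV)
ys,xs=np.mgrid[195:295,405:500]; uv=np.c_[xs.ravel(),ys.ravel()]; Q=bydepth(t,uv)
k=(Q[:,2]>.028)&(Q[:,2]<.042); print(k.sum()); rc=cv2.minAreaRect((Q[k,:2]*1000).astype(np.float32)); print(rc, cv2.boxPoints(rc).round())
E
```

```text
time: 0.53
position: [0.2699, 0.5635, 0.2392]
tool_rot: [0.002, 1.0, -0.0, -0.0]
ft_force: [0.7, -0.3, -0.3]
grip_width: 0.0681
grip_force: 0.0
t 0.53 p [269.9 563.5 239.2] F [ 0.66 -0.34 -0.28] w 68.1 gf 0.0 yang 89.81 tilt [-0.    -0.001 -1.   ]
shift cm (tool): [-31.28 -48.84  13.94]
476
((455.2046813964844, -343.015625), (167.887939453125, 142.0610809326172), 8.506954193115234) [[ 362. -285.]
 [ 383. -426.]
 [ 549. -401.]
 [ 528. -260.]]
```

```bash
python3 -m pendant '[{"jaw":0.45,"linear":[-2.2,-3.4,0],"twist":0},{"jaw":0.45,"linear":[-2.2,-3.4,0],"twist":0},{"jaw":0.45,"linear":[-2.2,-3.4,0],"twist":0},{"jaw":0.45,"linear":[-2.2,-3.4,0],"twist":0},{"jaw":0.45,"linear":[-2.2,-3.4,0],"twist":0},{"jaw":0.45,"linear":[-2.2,-3.4,0],"twist":0},{"jaw":0.45,"linear":[-2.2,-3.4,0],"twist":0},{"jaw":0.45,"linear":[-2.2,-3.4,0],"twist":0},{"jaw":0.45,"linear":[-2.2,-3.4,0],"twist":0},{"jaw":0.45,"linear":[-2.2,-3.4,0],"twist":0},{"jaw":0.45,"linear":[-2.2,-3.4,0],"twist":0},{"jaw":0.45,"linear":[-2.2,-3.4,0],"twist":0}]' && python3 -m pendant '[{"jaw":0.45,"linear":[-1.6,-2.7,2],"twist":0.2},{"jaw":0.45,"linear":[-1.6,-2.7,2],"twist":0.2},{"jaw":0.45,"linear":[-1.6,-2.6,2.5],"twist":0},{"jaw":0.45,"linear":[0,0,3.5],"twist":0},{"jaw":0.45,"linear":[0,0,3.0],"twist":0},{"jaw":0.45,"linear":[0,0,0],"twist":0},{"jaw":0.45,"linear":[0,0,0],"twist":0}]'; python3 st.py 581 74 41; python3 -c "
from h import *
c=shot('scene'); u,v=proj(c,[0.581,0.074,0.06])[0].astype(int); print(u,v); cv2.imwrite('pics/c3.png',cv2.resize(c['color'][v-70:v+50,u-80:u+80],None,fx=5,fy=5))"
```

```text
time: 1.58
position: [0.5311, 0.1515, 0.2396]
tool_rot: [0.006, 1.0, 0.0, 0.0]
ft_force: [0.1, 0.9, 0.8]
grip_width: 0.0392
grip_force: 0.0
time: 2.17
position: [0.5761, 0.0727, 0.1081]
tool_rot: [0.009, 1.0, 0.0, -0.002]
ft_force: [0.5, 0.1, 0.8]
grip_width: 0.0396
grip_force: 0.0
t 2.17 p [576.1  72.7 108.1] F [0.51 0.09 0.79] w 39.6 gf 0.0 yang 89.01 tilt [-0.005  0.    -1.   ]
shift cm (tool): [-0.51  0.13  6.71]
335 211
```

View pics/c3.png

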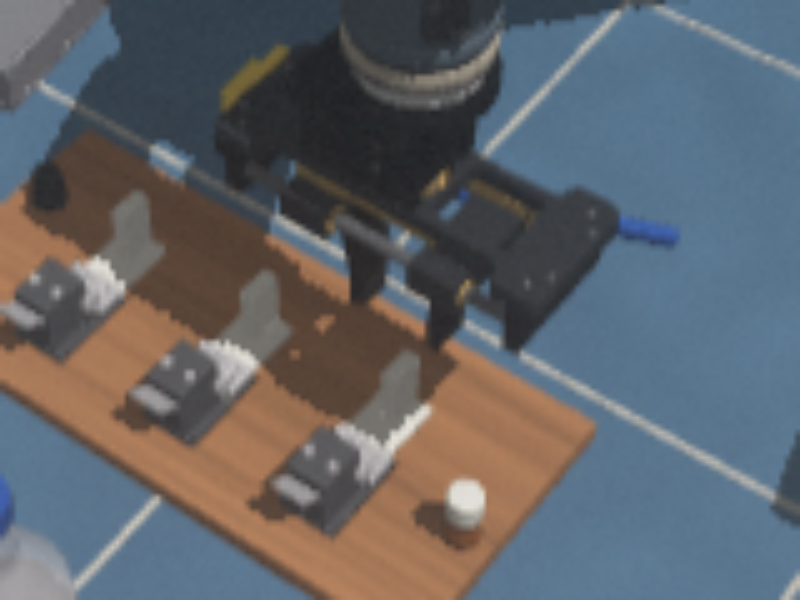

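The hand hovers in front of and above the left tab (crop (400,380)), fingers along y, with clearance to the vial at (465,500). I lower straight onto the tab.

```bash
python3 -m pendant '[{"jaw":0.45,"linear":[-0.4,0.1,1.5],"twist":-0.3},{"jaw":0.45,"linear":[0,0,1.5],"twist":0},{"jaw":0.45,"linear":[0,0,1.5],"twist":0},{"jaw":0.45,"linear":[0,0,1.3],"twist":0},{"jaw":0.45,"linear":[0,0,0],"twist":0},{"jaw":0.45,"linear":[0,0,0],"twist":0},{"jaw":0.45,"linear":[0,0,0],"twist":0},{"jaw":0.45,"linear":[0,0,0],"twist":0}]'; python3 st.py 581 74 41
```

```text
time: 2.88
position: [0.5828, 0.0739, 0.0535]
tool_rot: [0.005, 1.0, -0.0, 0.002]
ft_force: [0.4, 0.0, 0.5]
grip_width: 0.0394
grip_force: 0.0
t 2.88 p [582.8  73.9  53.5] F [0.4  0.01 0.46] w 39.4 gf 0.0 yang 89.42 tilt [ 0.004 -0.    -1.   ]
shift cm (tool): [0.18 0.01 1.25]
```

```bash
python3 -m pendant '[{"jaw":0.45,"linear":[0,0,1.2],"twist":0},{"jaw":0.45,"linear":[0.1,0,0],"twist":0},{"jaw":0.45,"linear":[0,0,0],"twist":0},{"jaw":0.1,"linear":[0,0,0],"twist":0},{"jaw":0,"linear":[0,0,0],"twist":0},{"jaw":0,"linear":[0,0,0],"twist":0},{"jaw":0,"linear":[0,0,0],"twist":0},{"jaw":0,"linear":[0,0,0],"twist":0},{"jaw":0,"linear":[0,0,0],"twist":0},{"jaw":0,"linear":[0,0,0],"twist":0}]' 20; python3 st.py 581 74 41
```

```text
time: 3.72
position: [0.5806, 0.0742, 0.0396]
tool_rot: [0.005, 1.0, 0.0, 0.0]
ft_force: [0.3, 2.8, -0.1]
grip_width: 0.01
grip_force: 20.0
t 3.72 p [580.6  74.2  39.6] F [ 0.34  2.76 -0.06] w 10.0 gf 20.0 yang 89.4 tilt [ 0.     0.001 -1.   ]
shift cm (tool): [-0.04 -0.02 -0.14]
```

```bash
python3 -m pendant '[{"jaw":0,"linear":[0,0.05,0],"twist":0},{"jaw":0,"linear":[0.05,0,0],"twist":0},{"jaw":0,"linear":[0.05,0,0],"twist":0},{"jaw":0,"linear":[0,0,0],"twist":0},{"jaw":0,"linear":[0,0,0],"twist":0}]'; python3 st.py; python3 -m pendant '[{"jaw":0,"linear":[0.05,0,0],"twist":0},{"jaw":0,"linear":[0,0,0],"twist":0},{"jaw":0,"linear":[0,0,0],"twist":0}]';python3 st.py
```

```text
time: 4.13
position: [0.5799, 0.0743, 0.0396]
tool_rot: [0.005, 1.0, 0.0, 0.001]
ft_force: [1.6, 1.9, -0.2]
grip_width: 0.0098
grip_force: 20.0
t 4.13 p [579.9  74.3  39.6] F [ 1.64  1.88 -0.24] w 9.8 gf 20.0 yang 89.4 tilt [ 0.001  0.    -1.   ]
time: 4.38
position: [0.5797, 0.0743, 0.0396]
tool_rot: [0.005, 1.0, 0.0, 0.001]
ft_force: [3.1, 1.4, -2.7]
grip_width: 0.0098
grip_force: 20.0
t 4.38 p [579.7  74.3  39.6] F [ 3.14  1.45 -2.68] w 9.8 gf 20.0 yang 89.39 tilt [ 0.002  0.    -1.   ]
```

```bash
for i in 1; do python3 -m pendant '[{"jaw":0,"linear":[0.05,0,0],"twist":0},{"jaw":0,"linear":[0,0,0],"twist":0},{"jaw":0,"linear":[0,0,0],"twist":0}]' >/dev/null;python3 st.py; python3 -m pendant '[{"jaw":0,"linear":[0.05,0,0],"twist":0},{"jaw":0,"linear":[0,0,0],"twist":0},{"jaw":0,"linear":[0,0,0],"twist":0}]'>/dev/null;python3 st.py;done
```

```text
t 4.63 p [579.6  74.3  39.6] F [ 5.26  2.83 -2.69] w 9.9 gf 20.0 yang 89.38 tilt [ 0.003  0.    -1.   ]
t 4.88 p [579.6  74.3  39.6] F [ 5.17  3.09 -3.56] w 9.7 gf 20.0 yang 89.37 tilt [ 0.003  0.    -1.   ]
```

The left clip holds: about 5.2 N with no further motion after the 1 mm pocket play. I relax, release and move on to the middle one.

```bash
python3 -m pendant '[{"jaw":0,"linear":[-0.15,0,0],"twist":0},{"jaw":0,"linear":[0,0,0],"twist":0},{"jaw":0.4,"linear":[0,0,0],"twist":0},{"jaw":0.4,"linear":[0,0,0],"twist":0},{"jaw":0.4,"linear":[0,0,0],"twist":0},{"jaw":0.4,"linear":[0,0,-1.5],"twist":0},{"jaw":0.4,"linear":[0,0,-1.5],"twist":0},{"jaw":0.4,"linear":[0,-2.5,0],"twist":0},{"jaw":0.4,"linear":[0,-2.5,0],"twist":0},{"jaw":0.4,"linear":[0,-2.5,0],"twist":0},{"jaw":0.4,"linear":[0,-1.9,0],"twist":0},{"jaw":0.4,"linear":[0,0,0],"twist":0}]' >/dev/null; python3 st.py; python3 -m pendant '[{"jaw":0.4,"linear":[0,0,0],"twist":0},{"jaw":0.4,"linear":[0,0,0],"twist":0},{"jaw":0.4,"linear":[0,0,0],"twist":0}]'; python3 st.py 581 -19.8 40
```

```text
t 5.88 p [578.1 -23.1  69.6] F [0.66 0.62 0.73] w 35.0 gf 0.0 yang 89.2 tilt [-0.001 -0.001 -1.   ]
time: 6.13
position: [0.578, -0.0187, 0.0695]
tool_rot: [0.005, 1.0, 0.0, -0.0]
ft_force: [0.2, 0.4, -0.1]
grip_width: 0.0348
grip_force: 0.0
t 6.13 p [578.  -18.7  69.5] F [ 0.16  0.44 -0.12] w 34.8 gf 0.0 yang 89.46 tilt [-0.001  0.    -1.   ]
shift cm (tool): [-0.3  -0.11  2.94]
```

```bash
python3 -m pendant '[{"jaw":0.4,"linear":[-0.3,-0.1,1],"twist":0},{"jaw":0.4,"linear":[0,0,1.0],"twist":0},{"jaw":0.4,"linear":[0,0,0.9],"twist":0},{"jaw":0.4,"linear":[0,0,0],"twist":0},{"jaw":0.4,"linear":[0,0,0],"twist":0},{"jaw":0,"linear":[0,0,0],"twist":0},{"jaw":0,"linear":[0,0,0],"twist":0},{"jaw":0,"linear":[0,0,0],"twist":0},{"jaw":0,"linear":[0,0,0],"twist":0},{"jaw":0,"linear":[0,0,0],"twist":0}]' 20 >/dev/null; python3 st.py; python3 -m pendant '[{"jaw":0,"linear":[0.05,0,0],"twist":0},{"jaw":0,"linear":[0.05,0,0],"twist":0},{"jaw":0,"linear":[0,0,0],"twist":0},{"jaw":0,"linear":[0,0,0],"twist":0}]'>/dev/null;python3 st.py;python3 -m pendant '[{"jaw":0,"linear":[0.05,0,0],"twist":0},{"jaw":0,"linear":[0,0,0],"twist":0},{"jaw":0,"linear":[0,0,0],"twist":0}]' >/dev/null;python3 st.py; python3 -m pendant '[{"jaw":0,"linear":[0.05,0,0],"twist":0},{"jaw":0,"linear":[0,0,0],"twist":0},{"jaw":0,"linear":[0,0,0],"twist":0}]'>/dev/null;python3 st.py
```

```text
t 6.97 p [582. -21.  41.] F [ 0.32 -0.61  0.35] w 9.0 gf 0.0 yang 89.4 tilt [ 0.001 -0.    -1.   ]
t 7.3 p [580.5 -20.8  40.6] F [ 0.06 -0.23  0.52] w 0.7 gf 0.0 yang 89.4 tilt [ 0. -0. -1.]
t 7.55 p [579.9 -20.8  40.5] F [ 0.65 -0.48 -0.29] w 0.5 gf 0.0 yang 89.4 tilt [-0.  0. -1.]
t 7.8 p [579.4 -20.8  40.5] F [ 0.4   1.35 -0.12] w 0.6 gf 0.0 yang 89.4 tilt [-0.  0. -1.]
```

The fingers closed on nothing, so I take a picture.

```bash
python3 -c "
from h import *
c=shot('scene'); u,v=proj(c,[0.581,-0.02,0.05])[0].astype(int); print(u,v); cv2.imwrite('pics/c4.png',cv2.resize(c['color'][v-60:v+60,u-80:u+80],None,fx=5,fy=5))"
```

```text
307 197
```

View pics/c4.png

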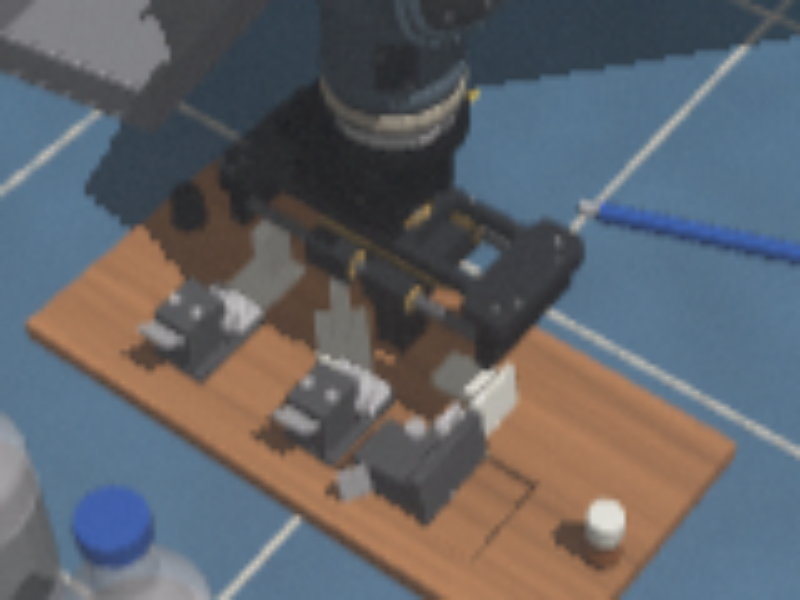

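The left clip was carried out of its pocket: the fingers had not let go before I lifted. It now lies beside the middle clip (crop (420,450)). I raise the hand straight up, clear the view and look closely to mend it.

```bash
python3 -m pendant '[{"jaw":0,"linear":[0,0,-1],"twist":0},{"jaw":0,"linear":[0,0,-2],"twist":0},{"jaw":0,"linear":[0,0,-3],"twist":0},{"jaw":0,"linear":[0,0,-3],"twist":0},{"jaw":0,"linear":[0,0,-3],"twist":0},{"jaw":0.4,"linear":[3,0,0],"twist":0},{"jaw":0.4,"linear":[3,0,0],"twist":0},{"jaw":0.4,"linear":[3,0,0],"twist":0},{"jaw":0.4,"linear":[3,0,0],"twist":0},{"jaw":0.4,"linear":[0,0,0],"twist":0}]' 20 >/dev/null; python3 st.py; python3 - <<'E'
from h import *
t=shot("top"); s=shot("scene")
a=cv2.resize(t["color"][150:215,270:390],None,fx=6,fy=6,interpolation=cv2.INTER_CUBIC)[:290]
u,v=proj(s,[0.62,0.0,0.03])[0].astype(int); print(u,v)
b=cv2.resize(s["color"][v-45:v+45,u-75:u+75],None,fx=5,fy=5,interpolation=cv2.INTER_CUBIC)
s1=np.zeros((290+450,750,3),np.uint8); s1[:290,:720]=a[:290]; s1[290:]=b
cv2.imwrite("pics/c5.png",cv2.resize(s1,(608,600)))
np.savez("d5.npz",top=t["depth"],sc=s["depth"])
E
```

```text
t 8.68 p [451.3 -17.6 160.6] F [ 0.09 -0.61  0.47] w 25.9 gf 0.0 yang 89.39 tilt [-0.01   0.003 -1.   ]
304 214
```

View pics/c5.png

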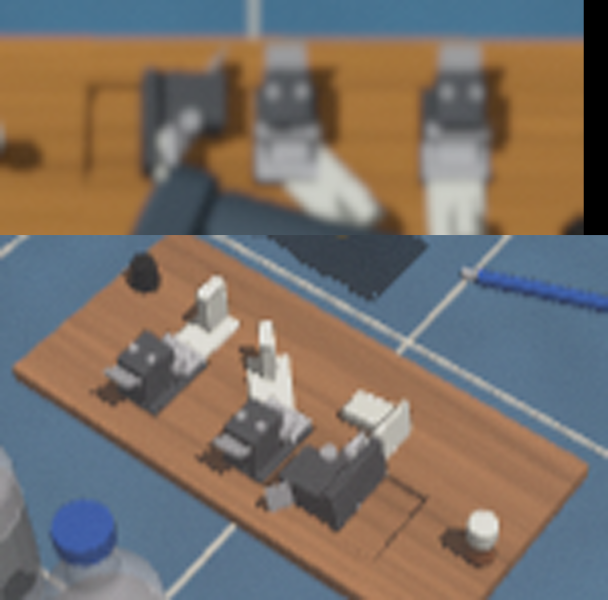

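The left clip 1 lies on its side with its top towards −y and its card still in the jaws (scene crop (330,480)). Card 2 has been swung about 35° in its jaws (265,380). Clip 3 is untouched. I tug card 3 next, since that result decides the repair, and this time I check each release.

```bash
python3 -m pendant '[{"jaw":0.35,"linear":[-2,-2.4,0],"twist":0},{"jaw":0.35,"linear":[-2.6,-2.4,0],"twist":0},{"jaw":0.35,"linear":[-2.6,-2.4,2],"twist":0},{"jaw":0.35,"linear":[-2.6,-2.6,2],"twist":0},{"jaw":0.35,"linear":[-2.9,0,2],"twist":0},{"jaw":0.35,"linear":[0,0,2],"twist":0},{"jaw":0.35,"linear":[0,0,0],"twist":0},{"jaw":0.35,"linear":[0,0,0],"twist":0},{"jaw":0.35,"linear":[0,0,0],"twist":0},{"jaw":0.35,"linear":[0,0,0],"twist":0}]' 20 >/dev/null; python3 st.py 580 -115.4 40; python3 - <<'E'
from h import *
Q=np.load("q.npy")*1000
# profile of clip3 (origin 637.7,-116.7, z7) from initial view
k=(abs(Q[:,1]+116.7)<22)&(Q[:,2]>18)
W=Q[k]-[637.7,-116.7,7]
for lo in range(-70,50,4):
    w=W[(W[:,0]>=lo)&(W[:,0]<lo+4)]
    if len(w): print(lo,"zmax %.0f"%w[:,2].max(),"ctr z %s"%np.round(np.median(w[abs(w[:,1])<6][:,2]) if (abs(w[:,1])<6).any() else -1), "y@z>30",w[w[:,2]>30][:,1].min().round() if (w[:,2]>30).any() else '',w[w[:,2]>30][:,1].max().round() if (w[:,2]>30).any() else '')
E
```

```text
t 9.62 p [ 585.8 -118.6   82.1] F [ 0.18  0.09 -0.27] w 30.7 gf 0.0 yang 89.42 tilt [ 0.002 -0.001 -1.   ]
shift cm (tool): [0.59 0.32 4.21]
-70 zmax 52 ctr z 38.0 y@z>30 -4.0 6.0
-66 zmax 52 ctr z 47.0 y@z>30 -4.0 6.0
-62 zmax 51 ctr z 49.0 y@z>30 -4.0 6.0
-58 zmax 51 ctr z 49.0 y@z>30 -4.0 6.0
-54 zmax 50 ctr z 49.0 y@z>30 -1.0 6.0
-50 zmax 49 ctr z 48.0 y@z>30 -2.0 6.0
-46 zmax 15 ctr z -1 y@z>30  
-42 zmax 15 ctr z 13.0 y@z>30  
-38 zmax 15 ctr z 11.0 y@z>30  
-34 zmax 15 ctr z 13.0 y@z>30  
-30 zmax 18 ctr z 15.0 y@z>30  
-26 zmax 18 ctr z 17.0 y@z>30  
-22 zmax 25 ctr z 20.0 y@z>30  
-18 zmax 24 ctr z 22.0 y@z>30  
-14 zmax 25 ctr z 22.0 y@z>30  
-10 zmax 32 ctr z 28.0 y@z>30 -16.0 17.0
-6 zmax 49 ctr z 40.0 y@z>30 -13.0 17.0
-2 zmax 50 ctr z 46.0 y@z>30 -11.0 14.0
2 zmax 49 ctr z 46.0 y@z>30 -12.0 14.0
6 zmax 48 ctr z 45.0 y@z>30 -12.0 14.0
10 zmax 49 ctr z 47.0 y@z>30 -12.0 12.0
14 zmax 49 ctr z 45.0 y@z>30 -12.0 13.0
18 zmax 50 ctr z 45.0 y@z>30 -12.0 14.0
22 zmax 48 ctr z 46.0 y@z>30 -12.0 14.0
26 zmax 43 ctr z 42.0 y@z>30 -8.0 11.0
30 zmax 44 ctr z 40.0 y@z>30 -11.0 12.0
34 zmax 46 ctr z 42.0 y@z>30 -10.0 12.0
38 zmax 47 ctr z 44.0 y@z>30 -10.0 12.0
```

```bash
python3 -m pendant '[{"jaw":0.35,"linear":[0.6,0.3,0],"twist":0},{"jaw":0.35,"linear":[0,0,1.4],"twist":0},{"jaw":0.35,"linear":[0,0,1.4],"twist":0},{"jaw":0.35,"linear":[0,0,1.3],"twist":0},{"jaw":0.35,"linear":[0,0,0],"twist":0},{"jaw":0.35,"linear":[0,0,0],"twist":0},{"jaw":0,"linear":[0,0,0],"twist":0},{"jaw":0,"linear":[0,0,0],"twist":0},{"jaw":0,"linear":[0,0,0],"twist":0},{"jaw":0,"linear":[0,0,0],"twist":0},{"jaw":0,"linear":[0,0,0],"twist":0},{"jaw":0,"linear":[0,0,0],"twist":0}]' 20 >/dev/null; python3 st.py; python3 -m pendant '[{"jaw":0,"linear":[0.05,0,0],"twist":0},{"jaw":0,"linear":[0.05,0,0],"twist":0},{"jaw":0,"linear":[0,0,0],"twist":0},{"jaw":0,"linear":[0,0,0],"twist":0}]'>/dev/null;python3 st.py;python3 -m pendant '[{"jaw":0,"linear":[0.05,0,0],"twist":0},{"jaw":0,"linear":[0,0,0],"twist":0},{"jaw":0,"linear":[0,0,0],"twist":0}]' >/dev/null;python3 st.py; python3 -m pendant '[{"jaw":0,"linear":[0.05,0,0],"twist":0},{"jaw":0,"linear":[0,0,0],"twist":0},{"jaw":0,"linear":[0,0,0],"twist":0}]'>/dev/null;python3 st.py
```

```text
t 10.62 p [ 579.9 -115.1   40.1] F [1.37 4.25 1.82] w 10.0 gf 20.0 yang 89.41 tilt [ 0.001  0.001 -1.   ]
t 10.95 p [ 579.6 -115.3   40.1] F [2.82 4.96 2.29] w 10.4 gf 20.0 yang 89.4 tilt [ 0.003 -0.    -1.   ]
t 11.2 p [ 579.3 -115.4   40. ] F [3.46 4.63 1.18] w 10.1 gf 20.0 yang 89.4 tilt [ 0.003 -0.    -1.   ]
t 11.45 p [ 578.9 -115.3   40. ] F [2.9  4.45 2.31] w 10.1 gf 20.0 yang 89.4 tilt [ 0.003 -0.    -1.   ]
```

```bash
for i in 1; do python3 -m pendant '[{"jaw":0,"linear":[0.05,0,0],"twist":0},{"jaw":0,"linear":[0.05,0,0],"twist":0},{"jaw":0,"linear":[0,0,0],"twist":0},{"jaw":0,"linear":[0,0,0],"twist":0}]' >/dev/null;python3 st.py; python3 -m pendant '[{"jaw":0,"linear":[0.05,0,0],"twist":0},{"jaw":0,"linear":[0.05,0,0],"twist":0},{"jaw":0,"linear":[0,0,0],"twist":0},{"jaw":0,"linear":[0,0,0],"twist":0}]' >/dev/null;python3 st.py; done
```

```text
t 11.78 p [ 578.6 -115.4   40. ] F [ 6.01  5.5  -0.55] w 10.2 gf 20.0 yang 89.39 tilt [ 0.005 -0.    -1.   ]
t 12.12 p [ 578.5 -115.4   40.1] F [ 6.52  5.65 -0.78] w 9.7 gf 20.0 yang 89.37 tilt [ 0.007 -0.001 -1.   ]
```

Clip 3 holds at 6.5 N (its 1.4 mm of motion was pocket play). I relax and open fully, checking before lifting.

```bash
python3 -m pendant '[{"jaw":0,"linear":[-0.1,0,0],"twist":0},{"jaw":0,"linear":[-0.1,0,0],"twist":0},{"jaw":0.35,"linear":[0,0,0],"twist":0},{"jaw":0.35,"linear":[0,0,0],"twist":0},{"jaw":0.35,"linear":[0,0,0],"twist":0},{"jaw":0.35,"linear":[0,0,0],"twist":0},{"jaw":0.35,"linear":[0,0,0],"twist":0}]' >/dev/null; python3 st.py
```

```text
t 12.7 p [ 576.9 -116.    39.4] F [ 0.02 -0.43  0.78] w 28.9 gf 0.0 yang 89.38 tilt [-0.001 -0.    -1.   ]
```

```bash
python3 -m pendant '[{"jaw":0.35,"linear":[0,0,-1.5],"twist":0},{"jaw":0.35,"linear":[0,0,-2],"twist":0},{"jaw":0.35,"linear":[0,0,-3],"twist":0},{"jaw":0.35,"linear":[0,0,-3],"twist":0},{"jaw":0.35,"linear":[3.5,-3,-2],"twist":0},{"jaw":0.35,"linear":[3,-3,-2],"twist":0},{"jaw":0.35,"linear":[3,-3,-2],"twist":0},{"jaw":0.35,"linear":[3,-3,0],"twist":0},{"jaw":0.35,"linear":[3,0,0],"twist":0},{"jaw":0.35,"linear":[0,0,0],"twist":0},{"jaw":0.35,"linear":[0,0,0],"twist":0}]' >/dev/null; python3 st.py; python3 - <<'E'
from h import *
t=shot("top"); s=shot("scene")
a=cv2.resize(t["color"][152:222,275:395],None,fx=6,fy=6,interpolation=cv2.INTER_CUBIC)
cv2.imwrite("pics/c6.png",a)
for nm,c in(("top",t),("scene",s)):
    pc=proj(c,[[0.60,-0.02,0.03]])[0].astype(int); H=40 if nm=="top" else 70
    ys,xs=np.mgrid[pc[1]-H:pc[1]+H,pc[0]-60:pc[0]+60]; uv=np.c_[xs.ravel(),ys.ravel()]
    Q=bydepth(c,uv)*1000; np.save(nm+"6.npy",np.c_[Q,c["color"][uv[:,1],uv[:,0]]])
    # card2: white, in region
    col=c["color"][uv[:,1],uv[:,0]].astype(int); 
    reg=(Q[:,0]<622)&(Q[:,0]>540)&(Q[:,1]<20)&(Q[:,1]>-95)
    k=reg&(Q[:,2]>35)&(Q[:,2]<62)
    print(nm,"tab2",k.sum(),Q[k].mean(0).round(1),cv2.minAreaRect(Q[k,:2].astype(np.float32)))
    k=reg&(Q[:,2]>48)&(Q[:,2]<62); print("top",k.sum(),Q[k].mean(0).round(1),cv2.minAreaRect(Q[k,:2].astype(np.float32)))
    k=reg&(Q[:,2]>16.5)&(Q[:,2]<24)&(col.min(1)>110)
    print(nm,"plate2",k.sum(),Q[k].mean(0).round(1),cv2.minAreaRect(Q[k,:2].astype(np.float32)))
E
```

```text
t 13.62 p [ 432.7 -221.9  186.8] F [ 0.67 -0.41 -0.01] w 30.2 gf 0.0 yang 89.23 tilt [-0.001  0.001 -1.   ]
top tab2 47 [588.3 -57.2  52.7] ((589.1373901367188, -57.56287384033203), (20.41991424560547, 10.073442459106445), 42.39020919799805)
top 36 [589.1 -57.5  56.3] ((589.1776733398438, -57.52610778808594), (20.31081199645996, 10.073442459106445), 42.39020919799805)
top plate2 127 [602.5 -39.7  19.6] ((606.1348266601562, -39.71497344970703), (67.72654724121094, 33.332645416259766), 50.72377014160156)
scene tab2 40 [595.8 -52.9  51. ] ((591.444580078125, -55.80730438232422), (23.73745346069336, 9.028435707092285), 36.003780364990234)
top 29 [594.1 -54.3  54.6] ((591.3779296875, -55.911346435546875), (23.63910675048828, 8.445457458496094), 38.05110549926758)
scene plate2 92 [603.4 -38.7  19.4] ((603.421875, -29.690502166748047), (81.18839263916016, 38.193729400634766), 75.31522369384766)
```

View pics/c6.png

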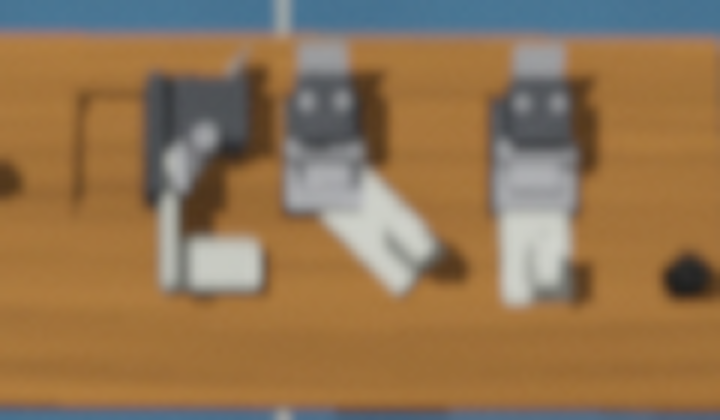

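Clip 1 lies on its side at crop (200,115) with its tab pointing −y. Card 2 is swung about 41° with its tab at (415,250), while card 3 is straight at (540,255). By elimination clip 2 is the weak one. I grip its tab square and pull, watching the force.

```bash
python3 -m pendant '[{"jaw":0.35,"linear":[0,0,0],"twist":-6.9},{"jaw":0.35,"linear":[0,0,0],"twist":-6.9},{"jaw":0.35,"linear":[0,0,0],"twist":-6.9},{"jaw":0.35,"linear":[0,0,0],"twist":-6.9},{"jaw":0.35,"linear":[0,0,0],"twist":-6.9},{"jaw":0.35,"linear":[0,0,0],"twist":-6.9},{"jaw":0.35,"linear":[0,0,0],"twist":0},{"jaw":0.35,"linear":[0,0,0],"twist":0}]' >/dev/null; python3 st.py 590.3 -56.8 100; python3 -c "
from rig import robot; import numpy as np; print(np.round(robot.get_obs()['q'],2))"
```

```text
t 14.38 p [ 448.1 -203.   184.8] F [0.78 1.29 0.04] w 30.6 gf 0.0 yang 129.36 tilt [-0.022 -0.034 -0.999]
shift cm (tool): [-20.58   2.38   7.67]
[-0.63  0.43  1.81 -0.05  0.89 -2.85]
```

```bash
python3 -m pendant '[{"jaw":0.35,"linear":[-3.4,0.4,0.5],"twist":0},{"jaw":0.35,"linear":[-3.4,0.4,1],"twist":0},{"jaw":0.35,"linear":[-3.4,0.4,1.5],"twist":0},{"jaw":0.35,"linear":[-3.4,0.4,1.5],"twist":0},{"jaw":0.35,"linear":[-3.4,0.4,1.5],"twist":0},{"jaw":0.35,"linear":[-3.4,0.4,1.5],"twist":0},{"jaw":0.35,"linear":[0,0,0],"twist":0},{"jaw":0.35,"linear":[0,0,0],"twist":0},{"jaw":0.35,"linear":[0,0,0],"twist":0},{"jaw":0.35,"linear":[0,0,0],"twist":0}]' >/dev/null; python3 st.py 590.3 -56.8 80
```

```text
t 15.22 p [587.4 -60.4 102.5] F [ 0.1   0.97 -0.1 ] w 30.2 gf 0.0 yang 129.09 tilt [-0.023 -0.034 -0.999]
shift cm (tool): [-0.53  0.12  2.23]
```

```bash
python3 -m pendant '[{"jaw":0.35,"linear":[-0.5,0.1,1.1],"twist":-1.5},{"jaw":0.35,"linear":[0,0,1.1],"twist":0},{"jaw":0.35,"linear":[0,0,0],"twist":0},{"jaw":0.35,"linear":[0,0,0],"twist":0},{"jaw":0.35,"linear":[0,0,0],"twist":0},{"jaw":0.35,"linear":[0,0,0],"twist":0}]' >/dev/null; python3 st.py 590.3 -56.8 42; python3 -c "
from h import *
c=shot('scene'); u,v=proj(c,[0.59,-0.057,0.06])[0].astype(int); cv2.imwrite('pics/c7.png',cv2.resize(c['color'][v-40:v+40,u-60:u+60],None,fx=6,fy=6))"
```

```text
t 15.72 p [590.7 -56.5  80. ] F [ 0.12  0.03 -0.21] w 30.6 gf 0.0 yang 130.64 tilt [-0.022 -0.034 -0.999]
shift cm (tool): [-0.1   0.04  3.79]
```

View pics/c7.png

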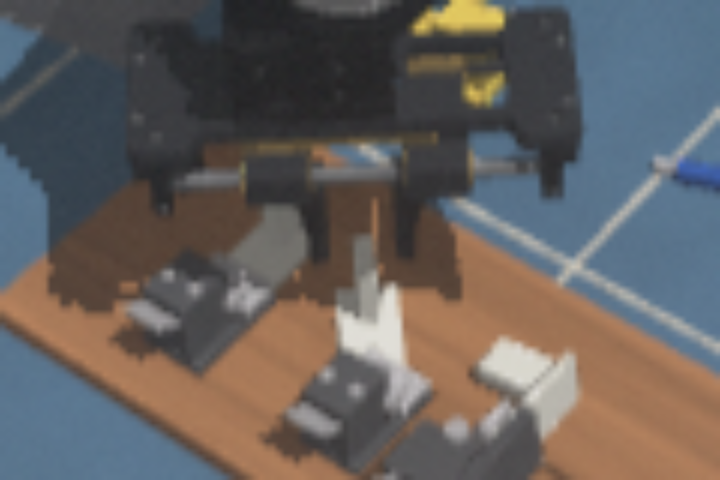

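The fingers straddle the swung tab of card 2 (crop (365,265)). I lower, grip and tug.

```bash
python3 -m pendant '[{"jaw":0.35,"linear":[-0.05,0,1.3],"twist":0},{"jaw":0.35,"linear":[0,0,1.3],"twist":0},{"jaw":0.35,"linear":[0,0,1.2],"twist":0},{"jaw":0.35,"linear":[0,0,0],"twist":0},{"jaw":0.35,"linear":[0,0,0],"twist":0},{"jaw":0,"linear":[0,0,0],"twist":0},{"jaw":0,"linear":[0,0,0],"twist":0},{"jaw":0,"linear":[0,0,0],"twist":0},{"jaw":0,"linear":[0,0,0],"twist":0},{"jaw":0,"linear":[0,0,0],"twist":0},{"jaw":0,"linear":[0,0,0],"twist":0}]' 20 >/dev/null; python3 st.py; python3 -m pendant '[{"jaw":0,"linear":[0.04,0.03,0],"twist":0},{"jaw":0,"linear":[0.04,0.03,0],"twist":0},{"jaw":0,"linear":[0.04,0.03,0],"twist":0},{"jaw":0,"linear":[0,0,0],"twist":0}]'>/dev/null;python3 st.py;python3 -m pendant '[{"jaw":0,"linear":[0.04,0.03,0],"twist":0},{"jaw":0,"linear":[0.04,0.03,0],"twist":0},{"jaw":0,"linear":[0,0,0],"twist":0},{"jaw":0,"linear":[0,0,0],"twist":0}]' >/dev/null;python3 st.py
```

```text
t 16.68 p [589.9 -56.8  42.3] F [-0.04  1.64  2.5 ] w 10.3 gf 20.0 yang 130.67 tilt [-0.023 -0.033 -0.999]
t 17.02 p [589.5 -57.1  42.2] F [0.95 2.71 2.34] w 10.0 gf 20.0 yang 130.64 tilt [-0.02  -0.033 -0.999]
t 17.35 p [588.5 -57.6  42.1] F [3.39 2.4  2.53] w 9.8 gf 20.0 yang 130.64 tilt [-0.021 -0.034 -0.999]
```

```bash
python3 -m pendant '[{"jaw":0,"linear":[0.04,0.034,0],"twist":0},{"jaw":0,"linear":[0.04,0.034,0],"twist":0},{"jaw":0,"linear":[0,0,0],"twist":0},{"jaw":0,"linear":[0,0,0],"twist":0}]' >/dev/null;python3 st.py;  python3 -m pendant '[{"jaw":0,"linear":[0.08,0.07,0],"twist":0},{"jaw":0,"linear":[0.08,0.07,0],"twist":0},{"jaw":0,"linear":[0,0,0],"twist":0}]' >/dev/null;python3 st.py;python3 -m pendant '[{"jaw":0,"linear":[0.08,0.07,0],"twist":0},{"jaw":0,"linear":[0.08,0.07,0],"twist":0},{"jaw":0,"linear":[0,0,0],"twist":0}]' >/dev/null;python3 st.py
```

```text
t 17.68 p [587.1 -57.7  42.1] F [3.62 1.56 2.58] w 9.8 gf 20.0 yang 130.65 tilt [-0.021 -0.034 -0.999]
t 17.93 p [584.3 -57.5  42. ] F [3.01 1.82 3.7 ] w 10.0 gf 20.0 yang 130.66 tilt [-0.022 -0.034 -0.999]
t 18.18 p [582.1 -57.3  42. ] F [2.39 0.27 2.93] w 10.0 gf 20.0 yang 130.66 tilt [-0.023 -0.034 -0.999]
```

Card 2 slides steadily at about 3 N, so clip 2 is the weak one. I draw the card right out and set it down on the rack.

```bash
python3 -m pendant '[{"jaw":0,"linear":[0.3,0.26,0],"twist":0},{"jaw":0,"linear":[0.3,0.26,0],"twist":0},{"jaw":0,"linear":[0.3,0.26,0],"twist":0},{"jaw":0,"linear":[0.3,0.26,0],"twist":0},{"jaw":0,"linear":[0.4,0.34,0],"twist":0},{"jaw":0,"linear":[0.4,0.34,0],"twist":0},{"jaw":0,"linear":[0.4,0.34,0],"twist":0},{"jaw":0,"linear":[0.4,0.34,0],"twist":0},{"jaw":0,"linear":[0,0,0],"twist":0},{"jaw":0,"linear":[0,0,0],"twist":0},{"jaw":0,"linear":[0,0,0],"twist":0}]' >/dev/null;python3 st.py; python3 -m pendant '[{"jaw":0,"linear":[0,0,0.1],"twist":0},{"jaw":0,"linear":[0,0,0],"twist":0},{"jaw":0.35,"linear":[0,0,0],"twist":0},{"jaw":0.35,"linear":[0,0,0],"twist":0},{"jaw":0.35,"linear":[0,0,0],"twist":0},{"jaw":0.35,"linear":[0,0,0],"twist":0},{"jaw":0.35,"linear":[0,0,0],"twist":0}]' >/dev/null;python3 st.py
```

```text
t 19.1 p [545.6 -57.4  42.9] F [-0.06 -0.37 -0.87] w 10.0 gf 20.0 yang 130.66 tilt [-0.022 -0.034 -0.999]
t 19.68 p [545.5 -57.3  41.9] F [-0.07 -0.31  0.42] w 28.8 gf 0.0 yang 130.66 tilt [-0.022 -0.034 -0.999]
```

```bash
python3 -m pendant '[{"jaw":0.35,"linear":[0,0,-2],"twist":0},{"jaw":0.35,"linear":[0,0,-3],"twist":0},{"jaw":0.35,"linear":[0,0,-3],"twist":0},{"jaw":0.5,"linear":[0,0,-3],"twist":7.1},{"jaw":0.55,"linear":[2.5,-1,-1],"twist":7.1},{"jaw":0.55,"linear":[2.5,-1,0],"twist":7.1},{"jaw":0.55,"linear":[0,0,0],"twist":7.1},{"jaw":0.55,"linear":[0,0,0],"twist":7.1},{"jaw":0.55,"linear":[0,0,0],"twist":7.1},{"jaw":0.55,"linear":[0,0,0],"twist":7.1},{"jaw":0.55,"linear":[0,0,0],"twist":7.1},{"jaw":0.55,"linear":[0,0,0],"twist":7.1}]' >/dev/null; python3 -m pendant '[{"jaw":0.55,"linear":[0,0,0],"twist":7.1},{"jaw":0.55,"linear":[0,0,0],"twist":7.1},{"jaw":0.55,"linear":[0,0,0],"twist":7.1},{"jaw":0.55,"linear":[0,0,0],"twist":7.1},{"jaw":0.55,"linear":[0,0,0],"twist":7.1},{"jaw":0.55,"linear":[0,0,0],"twist":7.1},{"jaw":0.55,"linear":[0,0,0],"twist":7.1},{"jaw":0.55,"linear":[0,0,0],"twist":7.1},{"jaw":0.55,"linear":[0,0,0],"twist":3},{"jaw":0.55,"linear":[0,0,0],"twist":0}]' >/dev/null; python3 st.py 650 12 100; python3 - <<'E'
from h import *
t=shot("top")
c=t; pc=proj(c,[[0.62,0.03,0.03]])[0].astype(int)
ys,xs=np.mgrid[pc[1]-32:pc[1]+32,pc[0]-32:pc[0]+32]; uv=np.c_[xs.ravel(),ys.ravel()]
Q=bydepth(c,uv)*1000; np.save("q8.npy",Q)
# height map, 4 mm grid  rows x (far->near), cols y (left +)
print("y:",list(range(64,-16,-4)))
for x in range(690,560,-4):
    r=[]
    for y in range(64,-16,-4):
        k=(abs(Q[:,0]-x)<2)&(abs(Q[:,1]-y)<2); r.append("%3.0f"%np.median(Q[k,2]) if k.any() else "  .")
    print(x,' '.join(r))
k=(Q[:,0]<600)&(Q[:,0]>520)&(Q[:,1]<-25)&(Q[:,2]>45); print("card2tab",k.sum(),Q[k].mean(0))
E
```

```text
t 21.52 p [514.8 -95.4 163.9] F [-0.06  0.21  0.57] w 47.9 gf 0.0 yang 6.88 tilt [-0.023 -0.033 -0.999]
shift cm (tool): [ 9.23 14.87  5.72]
y: [64, 60, 56, 52, 48, 44, 40, 36, 32, 28, 24, 20, 16, 12, 8, 4, 0, -4, -8, -12]
690  13  13  13  15  16  12  14  10  13  12  14  14  12  14  13  12  13  12  13  14
686  12  13  12  13  14  13  13  13  14  12  12  18   .  13   .  13  13  13  14  12
682  13  14   9  14  15  15  14  13  13  13  14   .  15  15  13  15  12  14  15  15
678  14  13   .   .  16  12  12  14  14  17  13  20  30  14  12  11   9  14  16  33
674  13   .   .   .   .   .   .   .   .   .   .  40   .  13  15  12  13  13  14  49
670  10   .   .   .   .   .   .   .   .   .   .  38   .  15  13  15  16  12  15  49
666   5  45  51  48  43  43  47  45  41  41  40  39  40  15  14  12  16   7  12  47
662   6  46  50  50  44  44  44  42  42  43  40  40  39  14  14  13  14  13  14  51
658   8  45  52  49  45  44  45  42  42  43  39  40  40  16  14  12  15  11  14  52
654   6  45  50  50  43  43  42  43  42  42  41  42  40  15  12  13  14  11  15  51
650   6  43  50  49  46  46  42  43  
[... 1247 characters left out ...]
 33  34  32  30  30  28  31  30  29  13  13  14  16   .   .
586  12  12  13  37  43  35  32  32  34  31  30  30  30  29  13  13  13  12   .   .
582  15  13  15  38  44  34  32  34  30  30  30  31  29  29  13  14  14   .   .   .
578  15  11  13  39  45  33  35  33  33  30  31  30  31  30  14  15  13   .   .   .
574  13  16  13  26  29  30  20  29  28  28  19  26  27  25  14  12   .   .   .   .
570  11  13  14  20  13  12  14  23  13  17  23  23  15  12  13  10   .   .   .   .
566  11  14  15  14  14  13  15  12  13  14  13  14  15  15  14  13   .   .   .   .
562  15  13  16  15  13  13  14  12  13  14  12  14  10  13  14   .   .   .   .   .
card2tab 10 [531.06012115 -27.97097696 491.94002316]
```

Clip 1 lies on its edge right beside its pocket, x ≈ 640 and yaw ≈ 0. I will pinch its housing top across x with a light grip and swing it upright about its lower plate edge, which leads into the pocket.

```bash
python3 -m pendant '[{"jaw":0.7,"linear":[0,0,0],"twist":6.9},{"jaw":0.7,"linear":[2.8,3.6,0],"twist":0},{"jaw":0.7,"linear":[2.8,3.6,0.5],"twist":0},{"jaw":0.7,"linear":[2.8,3.6,1.5],"twist":0},{"jaw":0.7,"linear":[2.8,3.5,2],"twist":0},{"jaw":0.7,"linear":[0,0,2],"twist":0},{"jaw":0.7,"linear":[0,0,0],"twist":0},{"jaw":0.7,"linear":[0,0,0],"twist":0},{"jaw":0.7,"linear":[0,0,0],"twist":0},{"jaw":0.7,"linear":[0,0,0],"twist":0}]' >/dev/null; python3 st.py 658 18 70;  python3 - <<'E'
from h import *
c=shot("top"); ys,xs=np.mgrid[60:170,250:420]; uv=np.c_[xs.ravel(),ys.ravel()]
Q=bydepth(c,uv)*1000
k=(Q[:,0]>690)&(Q[:,0]<900)&(abs(Q[:,1]-20)<60)&(Q[:,2]>50)&(Q[:,2]<230)
for y in range(-40,80,20):
    m=k&(abs(Q[:,1]-y)<10)
    if m.any(): print(y,"min x of tall:",Q[m,0].min().round(), Q[m,2][Q[m,0].argmin()].round())
E
```

```text
t 22.4 p [640.1   0.8 104.6] F [0.32 0.2  0.04] w 61.0 gf 0.0 yang -0.02 tilt [-0.021 -0.034 -0.999]
shift cm (tool): [1.84 1.87 3.36]
0 min x of tall: 824.0 141.0
20 min x of tall: 819.0 151.0
40 min x of tall: 821.0 152.0
60 min x of tall: 829.0 138.0
```

```bash
python3 -m pendant '[{"jaw":0.7,"linear":[1.8,1.9,1],"twist":0},{"jaw":0.7,"linear":[0,0,1.2],"twist":0},{"jaw":0.7,"linear":[0,0,1.2],"twist":0},{"jaw":0.7,"linear":[0,0,0],"twist":0},{"jaw":0.7,"linear":[0,0,0],"twist":0},{"jaw":0.7,"linear":[0,0,0],"twist":0},{"jaw":0.7,"linear":[0,0,0],"twist":0}]' >/dev/null; python3 st.py 658 18 36
```

```text
t 23.03 p [658.4  18.1  68.9] F [-0.29  0.27  0.67] w 61.1 gf 0.0 yang -0.01 tilt [-0.022 -0.034 -0.999]
shift cm (tool): [0.1  0.04 3.28]
```

```bash
python3 -m pendant '[{"jaw":0.7,"linear":[0.1,0,1.1],"twist":0},{"jaw":0.7,"linear":[0,0,1.1],"twist":0},{"jaw":0.7,"linear":[0,0,1.1],"twist":0},{"jaw":0.7,"linear":[0,0,0],"twist":0},{"jaw":0.7,"linear":[0,0,0],"twist":0},{"jaw":0.7,"linear":[0,0,0],"twist":0},{"jaw":0.3,"linear":[0,0,0],"twist":0},{"jaw":0.3,"linear":[0,0,0],"twist":0},{"jaw":0.3,"linear":[0,0,0],"twist":0},{"jaw":0.3,"linear":[0,0,0],"twist":0},{"jaw":0.3,"linear":[0,0,0],"twist":0},{"jaw":0.3,"linear":[0,0,0],"twist":0}]' 5 >/dev/null; python3 st.py 658 18 36
```

```text
t 24.03 p [657.2  18.5  35.3] F [-0.8  -0.1   1.26] w 32.3 gf 5.0 yang 0.04 tilt [-0.023 -0.034 -0.999]
shift cm (tool): [-0.06  0.08 -0.07]
```

```bash
python3 -m pendant '[{"jaw":0.3,"linear":[0.1,0,-0.3],"twist":0},{"jaw":0.3,"linear":[0.2,-0.1,-0.4],"twist":0},{"jaw":0.3,"linear":[0.2,-0.2,-0.4],"twist":0},{"jaw":0.3,"linear":[0.3,-0.2,-0.4],"twist":0},{"jaw":0.3,"linear":[0.4,0,-0.3],"twist":0},{"jaw":0.3,"linear":[0.4,0,-0.3],"twist":0},{"jaw":0.3,"linear":[0.4,0,-0.2],"twist":0},{"jaw":0.3,"linear":[0,0,0],"twist":0},{"jaw":0.3,"linear":[0,0,0],"twist":0}]' 4 >/dev/null; python3 st.py; cat > hm.py <<'E'
from h import *
# side profile from the scene camera of points around clip1: list z extents per y for housing x-range
c=shot("scene"); pc=proj(c,[[0.64,0.05,0.03]])[0].astype(int)
ys,xs=np.mgrid[pc[1]-45:pc[1]+40,pc[0]-45:pc[0]+45]; uv=np.c_[xs.ravel(),ys.ravel()]
Q=bydepth(c,uv)*1000
import sys
print("y:",list(range(110,-2,-4)))
for z in range(70,4,-4):
    print("%3d"%z,' '.join("%3.0f"%Q[k,0].max() if (k:=(abs(Q[:,1]-y)<2)&(abs(Q[:,2]-z)<2)&(Q[:,0]<685)&(Q[:,0]>560)).any() else "  ." for y in range(110,-2,-4)))
E
python3 hm.py
```

```text
t 24.78 p [653.2  40.   58. ] F [ 0.27  0.66 -0.04] w 31.9 gf 4.0 yang 0.04 tilt [-0.022 -0.033 -0.999]
y: [110, 106, 102, 98, 94, 90, 86, 82, 78, 74, 70, 66, 62, 58, 54, 50, 46, 42, 38, 34, 30, 26, 22, 18, 14, 10, 6, 2]
 70   .   .   .   .   .   .   .   .   .   .   .   .   .   .   . 630   . 680 637   .   .   .   .   .   .   .   .   .
 66   .   .   .   .   .   .   .   .   .   .   .   .   .   .   . 632   .   .   .   .   .   .   .   .   .   .   .   .
 62   .   .   .   .   .   .   .   .   .   .   .   .   .   .   . 636   .   .   .   .   .   .   .   .   .   .   .   .
 58   .   .   .   .   .   .   .   .   .   .   .   .   .   . 641 682   .   .   .   .   .   .   .   .   .   .   .   .
 54   .   .   .   .   .   .   .   .   .   .   . 642 639 657 668 680 678   .   .   .   .   .   .   .   .   .   .   .
 50   .   .   .   .   .   .   .   .   .   .   . 644 671 668 669 676   .   .   .   .   .   .   .   .   .   .   .   .
 46   .   .   .   .   .   .   .   .   . 636 658 668 666 670 669 670 678 679   .   .   .   .   .   .   .   .   .   .
 42   .   .   .   .   .   .   . 662 669 663 663 668 670 597 594 675
[... 392 characters left out ...]
   .
 26   .   .   .   .   .   .   .   .   . 669 668 668 669   . 668 668   .   .   .   .   .   .   .   .   .   .   .   .
 22   .   .   .   .   .   .   .   .   .   . 668 668   . 668   .   .   .   .   .   .   .   .   .   .   .   .   .   .
 18 668   . 598 640 664   .   . 571 585 591 668 668 679 667 667   .   .   . 674   .   .   .   .   .   .   .   .   .
 14 685 683 685 682 681 682 683 682 684 681 680 683 683 683 684 683 683 683 682 676 678 674   .   .   .   .   .   .
 10 680 681 666 682 678 684 678 683 681 683 682 684 681 684 679 680 682 678 670 682 678 671   .   .   .   .   .   .
  6   .   .   .   .   . 664 658 665 666 665 667 661   .   .   .   .   .   .   .   .   .   .   .   .   .   .   .   .
```

It is swinging upright as intended: the plate is at about 40° and x is back to 640. I continue the arc.

```bash
python3 -m pendant '[{"jaw":0.3,"linear":[0.4,0,-0.15],"twist":0},{"jaw":0.3,"linear":[0.4,0,-0.1],"twist":0},{"jaw":0.3,"linear":[0.4,0,-0.1],"twist":0},{"jaw":0.3,"linear":[0.4,0,-0.05],"twist":0},{"jaw":0.3,"linear":[0.4,0,0],"twist":0},{"jaw":0.3,"linear":[0.4,0,0.05],"twist":0},{"jaw":0.3,"linear":[0.4,0,0.1],"twist":0},{"jaw":0.3,"linear":[0.4,0,0.1],"twist":0},{"jaw":0.3,"linear":[0.2,0,0.1],"twist":0},{"jaw":0.3,"linear":[0,0,0],"twist":0},{"jaw":0.3,"linear":[0,0,0],"twist":0}]' 4 >/dev/null; python3 st.py; python3 hm.py
```

```text
t 25.75 p [652.9  73.2  56.8] F [-2.06 -1.83  2.99] w 32.2 gf 4.0 yang 0.02 tilt [-0.023 -0.033 -0.999]
y: [110, 106, 102, 98, 94, 90, 86, 82, 78, 74, 70, 66, 62, 58, 54, 50, 46, 42, 38, 34, 30, 26, 22, 18, 14, 10, 6, 2]
 70   .   .   .   .   .   .   .   . 636 637   .   .   .   .   .   .   .   .   .   .   .   .   .   .   .   .   .   .
 66   .   .   .   .   .   .   .   .   . 636 636   .   .   .   .   .   .   .   .   .   .   .   .   .   .   .   .   .
 62   .   .   .   .   .   .   .   .   .   .   .   .   .   .   .   .   .   .   .   .   .   .   .   .   .   .   .   .
 58   .   .   .   .   .   .   . 681   .   .   .   .   .   .   .   .   .   .   .   .   .   .   .   .   .   .   .   .
 54   .   .   .   .   .   .   .   .   .   .   .   .   .   .   .   .   .   .   .   .   .   .   .   .   .   .   .   .
 50   .   .   .   .   .   .   . 677   .   .   . 594   .   .   .   .   .   .   .   .   .   .   .   .   .   .   .   .
 46   .   .   .   .   . 637 661 678 679   .   .   .   .   .   .   .   .   .   .   .   .   .   .   .   .   .   .   .
 42   .   .   .   .   . 659 668 678 676   .   .   .   .   .   .   .
[... 392 characters left out ...]
   .
 26   .   .   .   . 664 662 667 670 615 614 595   .   .   .   .   .   .   .   .   .   .   .   .   .   .   .   .   .
 22   .   .   . 665 668 668 668 669 669 607 669 594   .   .   .   .   .   .   .   .   .   .   .   .   .   .   .   .
 18 609 661 650 666 665 667 670 668 670 669 607 601   .   .   .   .   .   .   .   .   .   .   .   .   . 607   .   .
 14 682 684 681 683 683 684 681 680 676 680 680 675   .   .   .   .   .   .   .   . 605   . 604 602 604 603 603   .
 10 673 684 684 683 677 677 682 683 683 683 668 672   .   .   .   .   .   .   .   .   .   . 603 605   .   .   . 603
  6   .   . 676   .   . 664   . 667   .   .   .   .   .   .   .   .   .   .   .   .   .   .   .   .   .   .   .   .
```

```bash
python3 -m pendant '[{"jaw":0.3,"linear":[0,-0.05,-0.25],"twist":0},{"jaw":0.3,"linear":[-0.3,0,0],"twist":0},{"jaw":0.3,"linear":[-0.3,0,0],"twist":0},{"jaw":0.3,"linear":[-0.25,0,0],"twist":0},{"jaw":0.3,"linear":[0,0,0],"twist":0},{"jaw":0.3,"linear":[0,0,0],"twist":0},{"jaw":0.3,"linear":[0,0,0],"twist":0}]' 4 >/dev/null; python3 st.py; python3 -m pendant '[{"jaw":0.3,"linear":[0,0,0.2],"twist":0},{"jaw":0.3,"linear":[0.15,0,0.15],"twist":0},{"jaw":0.3,"linear":[0.15,0,0.15],"twist":0},{"jaw":0.3,"linear":[0.15,0,0.1],"twist":0},{"jaw":0.3,"linear":[0.15,0,0.1],"twist":0},{"jaw":0.3,"linear":[0.15,0,0.1],"twist":0},{"jaw":0.3,"linear":[0,0,0],"twist":0},{"jaw":0.3,"linear":[0,0,0],"twist":0}]' 4 >/dev/null; python3 st.py; python3 hm.py
```

```text
t 26.38 p [652.7  64.7  59.7] F [ 0.56  0.44 -2.74] w 31.8 gf 4.0 yang 0.02 tilt [-0.022 -0.034 -0.999]
t 27.05 p [652.5  72.6  51.7] F [-0.82  2.2   4.64] w 32.0 gf 4.0 yang 0.03 tilt [-0.022 -0.033 -0.999]
y: [110, 106, 102, 98, 94, 90, 86, 82, 78, 74, 70, 66, 62, 58, 54, 50, 46, 42, 38, 34, 30, 26, 22, 18, 14, 10, 6, 2]
 70   .   .   .   .   .   .   .   . 635 637   .   .   .   .   .   .   .   .   .   .   .   .   .   .   .   .   .   .
 66   .   .   .   .   .   .   .   . 636 637   .   .   .   .   .   .   .   .   .   .   .   .   .   .   .   .   .   .
 62   .   .   .   .   .   .   .   .   .   . 636   .   .   .   .   .   .   .   .   .   .   .   .   .   .   .   .   .
 58   .   .   .   .   .   .   . 631   . 635   .   .   .   .   .   .   .   .   .   .   .   .   .   .   .   .   .   .
 54   .   .   .   .   .   .   . 681   .   .   .   .   .   .   .   .   .   .   .   .   .   .   .   .   .   .   .   .
 50   .   .   .   .   .   .   . 676   .   .   .   .   .   .   .   .   .   .   .   .   .   .   .   .   .   .   .   .
 46   .   .   .   .   .   . 644 676   .   .   .   .   .   .   .   .   .   .   .
[... 496 characters left out ...]
   .
 26   .   .   .   . 630 641 668 616 669 595 594   .   .   .   .   .   .   .   .   .   .   .   .   .   .   .   .   .
 22   .   .   .   . 632 618 666 670 607 610 603   .   .   .   .   .   .   .   .   .   .   .   .   .   .   .   .   .
 18   . 680 576 655 664 650 668 678 668 668 672   .   . 583   .   .   .   .   .   .   .   .   .   .   .   .   .   .
 14 684 682 685 683 683 685 684 678 682 685 681 669   .   .   .   .   .   .   . 608 609 607 609 608   . 608 608 608
 10 669 683 681 679 678 677 668 682 682 676 677 677   .   .   .   .   .   .   .   .   .   .   .   .   . 605   .   .
  6   .   . 626   .   .   .   .   .   .   . 667 666   .   .   .   .   .   .   .   .   .   .   .   .   .   .   .   .
```

```bash
python3 -m pendant '[{"jaw":0.3,"linear":[-0.1,0,-0.2],"twist":0},{"jaw":0.3,"linear":[-0.2,0,0],"twist":0},{"jaw":0.3,"linear":[0,0,0.1],"twist":0},{"jaw":0.3,"linear":[0,0,0.1],"twist":0},{"jaw":0.3,"linear":[0.05,0,0.1],"twist":0},{"jaw":0.3,"linear":[0.05,0,0.1],"twist":0},{"jaw":0.3,"linear":[0,0,0],"twist":0},{"jaw":0.3,"linear":[0,0,0],"twist":0}]' 4 >/dev/null; python3 st.py; python3 hm.py | sed -n '1p;9,18p'
```

```text
t 27.77 p [652.5  69.9  49.8] F [-0.09  0.8   5.17] w 32.0 gf 4.0 yang 0.03 tilt [-0.022 -0.034 -0.999]
y: [110, 106, 102, 98, 94, 90, 86, 82, 78, 74, 70, 66, 62, 58, 54, 50, 46, 42, 38, 34, 30, 26, 22, 18, 14, 10, 6, 2]
 42   .   .   .   .   . 643 663   . 678   .   . 595   .   .   .   .   .   .   .   .   .   .   .   .   .   .   .   .
 38   .   .   .   .   . 644 667 669 677 679   .   .   .   .   .   .   .   .   .   .   .   .   .   .   .   .   .   .
 34   .   .   .   .   . 639 668 669 677 593   .   .   .   .   .   .   .   .   .   .   .   .   .   .   .   .   .   .
 30   .   .   .   .   . 639 664 627 670 593   .   .   .   .   .   .   .   .   .   .   .   .   .   .   .   .   .   .
 26   .   .   .   . 619 634 668 668 619 614 595   .   .   .   .   .   .   .   .   .   .   .   .   .   .   .   .   .
 22   .   .   .   .   . 631 665 670 669 616 605 594   .   .   .   .   .   .   .   .   .   .   .   .   .   .   .   .
 18 587   . 674 659 664 667 669 668 669 609 606 607   .   .   .   .   .   .   .   .   .   .   .   .   .   .   .   .
 14 682 680 683 685 680 684 684 680 685 685 683   .   .   .   .   .   .   .   .   . 608 610 608   .   . 609 609   .
 10 683 685 680 679 684 680 680 683 680 677 679 678 668   .   .   .   .   .   .   .   . 607   .   . 608   . 606 608
  6   .   .   .   . 641 635 666 666 562   . 667   .   .   .   .   .   .   .   .   .   .   .   .   .   .   .   .   .
```

```bash
python3 -m pendant '[{"jaw":0.6,"linear":[0,0,0],"twist":0},{"jaw":0.6,"linear":[0,0,0],"twist":0},{"jaw":0.6,"linear":[0,0,0],"twist":0},{"jaw":0.6,"linear":[0,0,0],"twist":0},{"jaw":0.6,"linear":[0,0,0],"twist":0},{"jaw":0.6,"linear":[0,0,0],"twist":0}]' >/dev/null; python3 st.py; python3 -m pendant '[{"jaw":0.6,"linear":[0,0,-1],"twist":0},{"jaw":0.6,"linear":[0,0,-2],"twist":0},{"jaw":0.6,"linear":[0,0,-3],"twist":0},{"jaw":0.6,"linear":[0,0,-3],"twist":0},{"jaw":0.6,"linear":[0,-4,-2],"twist":0},{"jaw":0.6,"linear":[0,-4,0],"twist":0},{"jaw":0.6,"linear":[0,-4,0],"twist":0},{"jaw":0.6,"linear":[0,-4,0],"twist":0},{"jaw":0.6,"linear":[0,-4,0],"twist":0},{"jaw":0.6,"linear":[0,0,0],"twist":0},{"jaw":0.6,"linear":[0,0,0],"twist":0}]' >/dev/null; python3 st.py; cat > top.py <<'E'
from h import *
c=shot("top",'t9.png'); s=shot("scene","s9.png")
ys,xs=np.mgrid[145:235,255:400]; uv=np.c_[xs.ravel(),ys.ravel()]; Q=bydepth(c,uv)*1000
hsv=None
for n,y0 in((1,73.2),(2,-21.7),(3,-116.7)):
    x0=638.8+ (y0+21.7)*0.0108
    W=Q-[x0,y0,7]; k=(abs(W[:,1])<40)
    h=k&(W[:,0]>0)&(W[:,0]<24)&(W[:,2]>41)&(W[:,2]<60)
    if h.sum()>5:
        w=W[h]; A=np.c_[w[:,:2],np.ones(len(w))]; p=np.linalg.lstsq(A,w[:,2],rcond=None)[0]
        print(n,"housing top n",h.sum(),"ctr",((w.min(0)+w.max(0))/2).round(1),"mean",w.mean(0).round(1),"slopes x,y deg",np.degrees(p[:2]).round(1))
    t=k&(W[:,0]<-40)&(W[:,0]>-90)&(W[:,2]>40)&(W[:,2]<60)
    if t.sum()>5: r=cv2.minAreaRect(W[t,:2].astype(np.float32)); print("  tab",np.round(r[0],1),np.round(r[1],1),round(r[2],1),"z",np.median(W[t,2]).round(1))
E
python3 top.py
```

```text
t 28.32 p [652.2  69.9  49.4] F [-0.31  0.44  0.18] w 51.6 gf 0.0 yang 0.03 tilt [-0.023 -0.034 -0.999]
t 29.23 p [454.2  73.9 163.2] F [ 1.05  0.02 -0.8 ] w 52.4 gf 0.0 yang 0.05 tilt [-0.025 -0.033 -0.999]
1 housing top n 87 ctr [12.   0.1 46.2] mean [12.1  0.3 45.8] slopes x,y deg [-0.2  0.8]
2 housing top n 74 ctr [12.4 -0.  45.7] mean [11.9  0.3 45.9] slopes x,y deg [ 0.2 -0.6]
  tab [-86.1 -33.1] [10.4  5.2] 89.6 z 49.3
3 housing top n 86 ctr [11.9  0.3 46.6] mean [11.9  0.3 46. ] slopes x,y deg [3.8 0.7]
  tab [-60.   -0.1] [ 8.6 20.4] 90.0 z 49.4
```

Clip 1 is seated again: its housing top is level, at the right height, and within 0.3 mm of the pocket centre. I turn the hand back for clip 2 and check all the tabs meanwhile.

```bash
python3 -m pendant '[{"jaw":0.6,"linear":[-4,0,0],"twist":0},{"jaw":0.6,"linear":[-4,0,0],"twist":0},{"jaw":0.6,"linear":[-4,0,0],"twist":0},{"jaw":0.6,"linear":[-4,0,0],"twist":0},{"jaw":0.6,"linear":[-4,0,0],"twist":-7},{"jaw":0.6,"linear":[0,0,0],"twist":-7},{"jaw":0.6,"linear":[0,0,0],"twist":-7},{"jaw":0.6,"linear":[0,0,0],"twist":-7},{"jaw":0.6,"linear":[0,0,0],"twist":-7},{"jaw":0.6,"linear":[0,0,0],"twist":-7},{"jaw":0.6,"linear":[0,0,0],"twist":-7},{"jaw":0.6,"linear":[0,0,0],"twist":-7}]' >/dev/null;  python3 -m pendant '[{"jaw":0.6,"linear":[0,0,0],"twist":-7},{"jaw":0.6,"linear":[0,0,0],"twist":-7},{"jaw":0.6,"linear":[0,0,0],"twist":-7},{"jaw":0.6,"linear":[0,0,0],"twist":-7},{"jaw":0.6,"linear":[0,0,0],"twist":-5.5},{"jaw":0.6,"linear":[0,0,0],"twist":0}]' >/dev/null; python3 st.py 651 -21.5 100; python3 top.py; python3 -c "
import cv2,numpy as np
a=cv2.imread('pics/t9.png')[150:225,262:402]; b=cv2.imread('pics/s9.png')[155:275,225:385]
a=cv2.resize(a,(560,300),interpolation=2); b=cv2.resize(b,(400,300),interpolation=2)
o=np.zeros((600,560,3),np.uint8); o[:300]=a; o[300:,:400]=b; cv2.imwrite('pics/c10.png',o)"
```

```text
t 30.83 p [ 460.3 -124.1  169.6] F [0.12 0.21 0.94] w 52.2 gf 0.0 yang 89.03 tilt [-0.02  -0.035 -0.999]
shift cm (tool): [-19.02  10.82   6.22]
1 housing top n 90 ctr [12.1  0.  45.7] mean [12.3  0.  45.4] slopes x,y deg [ 3.2 -0.8]
  tab [-59.1  -3.9] [21.2  8.2] 0.5 z 49.6
2 housing top n 75 ctr [12.8  0.  46.1] mean [12.4  0.4 45.6] slopes x,y deg [ 1.1 -1.4]
  tab [-86.1 -33. ] [10.3  5.7] 88.7 z 49.0
3 housing top n 83 ctr [11.4  0.1 45.8] mean [12.   0.3 45.3] slopes x,y deg [-0.  -0.6]
```

View pics/c10.png

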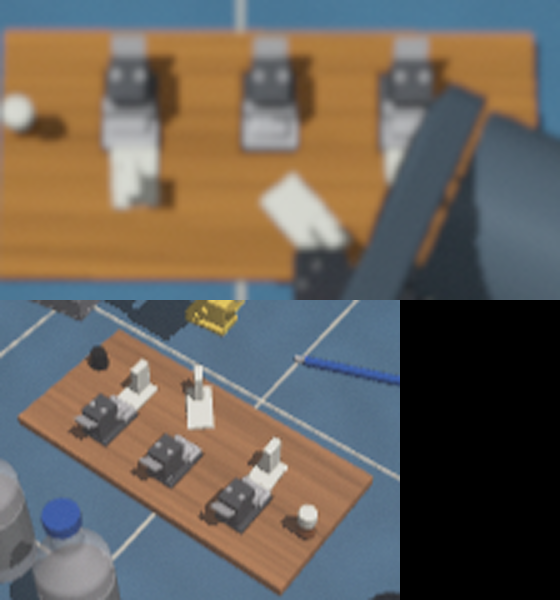

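Clip 1 sits upright in its pocket with its card straight (top crop (130,100)). Card 2 lies free on the rack (300,210), and clips 2 and 3 are in place. I check card 1's sideways seat against the initial cloud.

```bash
python3 - <<'E'
from h import *
c=shot("top"); ys,xs=np.mgrid[150:228,250:405]; uv=np.c_[xs.ravel(),ys.ravel()]
img0=cv2.imread('pics/top0.png')
now=bydepth(c,uv)*1000
for nm,Q,im in(("before",np.load("q.npy")*1000,img0),("now",now,c["color"])):
    # plate on plane z=19 from colour
    g=onplane(c,uv,0.019)*1000; col=im[uv[:,1],uv[:,0]].astype(int)
    W=g-[639.8,73.2,0]
    for lo,hi in((-42,-36),(-36,-30),(-50,-44)):
        k=(W[:,0]>lo)&(W[:,0]<hi)&(abs(W[:,1])<25)&(col[:,0]>110)&(col.max(1)-col.min(1)<60)
        print(nm,lo,"plate y",W[k,1].min().round(1),W[k,1].max().round(1),W[k,1].mean().round(1))
    T=Q-[639.8,73.2,7]; k=(T[:,0]<-40)&(T[:,0]>-90)&(T[:,2]>40)&(T[:,2]<60)&(abs(T[:,1])<25)
    r=cv2.minAreaRect(T[k,:2].astype(np.float32)); print(nm,"tab",np.round(r[0],1),np.round(r[1],1),round(r[2],1),T[k].mean(0).round(1))
s=shot("scene"); im0=cv2.imread('pics/scene0.png'); 
p=proj(s,[[0.60,0.07,0.03]])[0].astype(int); ys,xs=np.mgrid[p[1]-30:p[1]+30,p[0]-30:p[0]+30]; uv=np.c_[xs.ravel(),ys.ravel()]
for nm,im in(("before",im0),("now",s["color"])):
    g=onplane(s,uv,0.057)*1000-[639.8,73.2,0]; col=im[uv[:,1],uv[:,0]].astype(int)
    k=(abs(g[:,0]+58)<14)&(abs(g[:,1])<16)&(col.min(1)>165); print(nm,"scene tab top-ish",k.sum(),g[k].mean(0).round(1))
E
```

```text
before -42 plate y -15.9 16.9 0.5
before -36 plate y -15.9 17.0 -0.1
before -50 plate y -13.3 16.8 1.7
before tab [-58.8   1.4] [10.1 20. ] 85.0 [-58.5   1.   49.2]
now -42 plate y -18.7 14.2 -2.3
now -36 plate y -18.6 14.3 -2.2
now -50 plate y -18.7 14.0 -1.7
now tab [-59.1  -3.8] [ 8.4 20.4] 89.0 [-59.4  -3.8  49.1]
before scene tab top-ish 23 [-54.5   4.3  57. ]
now scene tab top-ish 25 [-54.5  -0.5  57. ]
```

Card 1 is turned about 5° (tab 4–5 mm towards −y), though not drawn out. Gripping the tab at its original place centres it again, so I do that first.

```bash
python3 -m pendant '[{"jaw":0.45,"linear":[-2,3.4,0],"twist":0},{"jaw":0.45,"linear":[-2,3.4,0],"twist":0},{"jaw":0.45,"linear":[-2,3.4,1],"twist":0},{"jaw":0.45,"linear":[-2,3.3,2],"twist":0},{"jaw":0.45,"linear":[-2,3.3,2],"twist":0},{"jaw":0.45,"linear":[-2,3.2,2],"twist":0},{"jaw":0.45,"linear":[0,0,0],"twist":0},{"jaw":0.45,"linear":[0,0,0],"twist":0},{"jaw":0.45,"linear":[0,0,0],"twist":0},{"jaw":0.45,"linear":[0,0,0],"twist":0}]' >/dev/null; python3 st.py 581 74.8 70
```

```text
t 31.87 p [577.7  68.   92.9] F [ 0.88 -0.48 -1.28] w 39.4 gf 0.0 yang 88.86 tilt [-0.022 -0.034 -0.999]
shift cm (tool): [-0.37  0.77  2.26]
```

```bash
python3 -m pendant '[{"jaw":0.4,"linear":[-0.4,0.8,1.1],"twist":-0.5},{"jaw":0.4,"linear":[0,0,1.1],"twist":0},{"jaw":0.4,"linear":[0,0,0],"twist":0},{"jaw":0.4,"linear":[0,0,0],"twist":0},{"jaw":0.4,"linear":[0,0,0],"twist":0},{"jaw":0.4,"linear":[0,0,0],"twist":0}]' >/dev/null; python3 st.py 581 75.5 41
```

```text
t 32.37 p [581.6  76.   70. ] F [ 0.54 -0.34  0.13] w 34.9 gf 0.0 yang 89.43 tilt [-0.022 -0.034 -0.999]
shift cm (tool): [-0.01  0.05  2.9 ]
```

```bash
python3 -m pendant '[{"jaw":0.4,"linear":[0,0,1],"twist":0},{"jaw":0.4,"linear":[0,0,1],"twist":0},{"jaw":0.4,"linear":[0,0,0.9],"twist":0},{"jaw":0.4,"linear":[0,0,0],"twist":0},{"jaw":0.4,"linear":[0,0,0],"twist":0},{"jaw":0.05,"linear":[0,0,0],"twist":0},{"jaw":0.05,"linear":[0,0,0],"twist":0},{"jaw":0.05,"linear":[0,0,0],"twist":0},{"jaw":0.05,"linear":[0,0,0],"twist":0},{"jaw":0.05,"linear":[0,0,0],"twist":0},{"jaw":0.05,"linear":[0,0,0],"twist":0},{"jaw":0.05,"linear":[0,0,0],"twist":0}]' 14 >/dev/null; python3 st.py; python3 -m pendant '[{"jaw":0.05,"linear":[0,0.05,0],"twist":0},{"jaw":0.05,"linear":[0,0.05,0],"twist":0},{"jaw":0.05,"linear":[0,0,0],"twist":0},{"jaw":0.05,"linear":[0,0,0],"twist":0}]' >/dev/null; python3 st.py
```

```text
t 33.37 p [580.9  75.4  41.2] F [-0.16  0.26  2.25] w 9.9 gf 14.0 yang 89.48 tilt [-0.022 -0.033 -0.999]
t 33.7 p [581.   76.   41.2] F [-1.42 -1.12  5.91] w 10.1 gf 14.0 yang 89.45 tilt [-0.022 -0.034 -0.999]
```

```bash
python3 -m pendant '[{"jaw":0.05,"linear":[0,-0.1,0],"twist":0},{"jaw":0.05,"linear":[0,0,0],"twist":0},{"jaw":0.4,"linear":[0,0,0],"twist":0},{"jaw":0.4,"linear":[0,0,0],"twist":0},{"jaw":0.4,"linear":[0,0,0],"twist":0},{"jaw":0.4,"linear":[0,0,0],"twist":0},{"jaw":0.4,"linear":[0,0,0],"twist":0},{"jaw":0.4,"linear":[0,0,0],"twist":0}]' >/dev/null; python3 st.py
```

```text
t 34.37 p [580.7  75.2  40.6] F [ 0.29 -0.67 -0.07] w 33.9 gf 0.0 yang 89.45 tilt [-0.023 -0.034 -0.999]
```

Released and free. I lift, go over to clip 2 and measure again.

```bash
python3 -m pendant '[{"jaw":0.4,"linear":[0,0,-1],"twist":0},{"jaw":0.4,"linear":[0,0,-1.5],"twist":0},{"jaw":0.4,"linear":[0,0,-3],"twist":0},{"jaw":0.4,"linear":[0,0,-3],"twist":0},{"jaw":0.5,"linear":[3.5,-2,-2],"twist":0},{"jaw":0.5,"linear":[3.5,-2,-1],"twist":0},{"jaw":0.5,"linear":[3.5,-2,0],"twist":0},{"jaw":0.5,"linear":[3,-4,0],"twist":0},{"jaw":0.5,"linear":[0,-4,0],"twist":0},{"jaw":0.5,"linear":[0,-4,0],"twist":0},{"jaw":0.5,"linear":[0,0,0],"twist":0},{"jaw":0.5,"linear":[0,0,0],"twist":0}]' >/dev/null; python3 st.py 651 -21.5 100; python3 top.py
```

```text
t 35.37 p [454.9 -93.7 163.8] F [-0.61  0.17 -0.53] w 43.8 gf 0.0 yang 89.17 tilt [-0.021 -0.034 -0.999]
shift cm (tool): [-19.62   7.71   5.73]
1 housing top n 87 ctr [12.1  0.1 45.6] mean [12.   0.  45.4] slopes x,y deg [-1.5 -0.1]
  tab [-58.8  -1.2] [ 8.3 20.5] 89.7 z 48.8
2 housing top n 73 ctr [12.6 -0.  46.7] mean [11.8 -0.1 45.7] slopes x,y deg [-1.   2.5]
3 housing top n 81 ctr [11.5  0.3 45.7] mean [11.9  0.3 45.8] slopes x,y deg [ 1.3 -1.9]
```

```bash
python3 -m pendant '[{"jaw":0.5,"linear":[-3.5,1.3,0],"twist":0},{"jaw":0.5,"linear":[-3.5,1.3,0],"twist":0},{"jaw":0.5,"linear":[-3.5,1.3,1],"twist":0},{"jaw":0.5,"linear":[-3.5,1.3,2],"twist":0},{"jaw":0.5,"linear":[-3.5,1.3,2],"twist":0},{"jaw":0.5,"linear":[-2,1.2,1],"twist":0},{"jaw":0.5,"linear":[0,0,0],"twist":0},{"jaw":0.5,"linear":[0,0,0],"twist":0},{"jaw":0.5,"linear":[0,0,0],"twist":0},{"jaw":0.5,"linear":[0,0,0],"twist":0}]' >/dev/null; python3 st.py 651 -21.5 40
```

```text
t 36.3 p [646.4 -18.2  97.3] F [-0.04  0.7   1.04] w 43.4 gf 0.0 yang 89.51 tilt [-0.023 -0.034 -0.999]
shift cm (tool): [-0.59 -0.13  5.72]
```

```bash
python3 -m pendant '[{"jaw":0.5,"linear":[-0.6,-0.15,1],"twist":0},{"jaw":0.5,"linear":[0,0,1.5],"twist":0},{"jaw":0.5,"linear":[0,0,1.5],"twist":0},{"jaw":0.5,"linear":[0,0,0],"twist":0},{"jaw":0.5,"linear":[0,0,0],"twist":0},{"jaw":0.5,"linear":[0,0,0],"twist":0}]' >/dev/null; python3 st.py 651 -21.5 40;python3 -m pendant '[{"jaw":0.5,"linear":[0,0,0.8],"twist":0},{"jaw":0.5,"linear":[0,0,0.9],"twist":0},{"jaw":0.5,"linear":[0,0,0],"twist":0},{"jaw":0.5,"linear":[0,0,0],"twist":0},{"jaw":0.2,"linear":[0,0,0],"twist":0},{"jaw":0.2,"linear":[0,0,0],"twist":0},{"jaw":0.2,"linear":[0,0,0],"twist":0},{"jaw":0.2,"linear":[0,0,0],"twist":0},{"jaw":0.2,"linear":[0,0,0],"twist":0},{"jaw":0.2,"linear":[0,0,0],"twist":0}]' 25 >/dev/null; python3 st.py
```

```text
t 36.8 p [653.  -22.2  57.3] F [ 0.51 -0.12  0.02] w 43.7 gf 0.0 yang 89.42 tilt [-0.022 -0.034 -0.999]
shift cm (tool): [0.16 0.13 1.73]
t 37.63 p [652.5 -20.   40. ] F [1.23 6.06 0.63] w 26.1 gf 24.6 yang 89.38 tilt [-0.022 -0.03  -0.999]
```

Clip 2 is gripped (26 mm). I lift straight up, then carry it to the tray.

```bash
python3 -m pendant '[{"jaw":0.2,"linear":[0,0.05,-0.3],"twist":0},{"jaw":0.2,"linear":[0,0,-0.6],"twist":0},{"jaw":0.2,"linear":[0,0,-1],"twist":0},{"jaw":0.2,"linear":[0,0,-2],"twist":0},{"jaw":0.2,"linear":[0,0,-3],"twist":0},{"jaw":0.2,"linear":[0,0,-3],"twist":0},{"jaw":0.2,"linear":[0,0,-2],"twist":0},{"jaw":0.2,"linear":[0,0,0],"twist":0}]' >/dev/null; python3 st.py; python3 top.py
```

```text
t 38.3 p [658.3 -19.2 165.1] F [-0.39  0.65 -1.01] w 25.7 gf 24.5 yang 89.45 tilt [-0.012 -0.037 -0.999]
  tab [-86.9 -34.4] [7.1 4.4] 46.9 z 48.1
3 housing top n 82 ctr [11.2  0.1 45.9] mean [11.8  0.5 45.6] slopes x,y deg [1.6 0.2]
  tab [-59.9   0.2] [ 8.2 20. ] 88.0 z 49.9
```

```bash
python3 -m pendant '[{"jaw":0.2,"linear":[1,-2,0],"twist":0},{"jaw":0.2,"linear":[1.9,-3.2,0],"twist":0},{"jaw":0.2,"linear":[1.9,-3.2,0],"twist":0},{"jaw":0.2,"linear":[1.9,-3.2,0],"twist":0},{"jaw":0.2,"linear":[1.9,-3.2,0],"twist":0},{"jaw":0.2,"linear":[1.9,-3.2,0],"twist":0},{"jaw":0.2,"linear":[1.9,-3.2,0],"twist":0},{"jaw":0.2,"linear":[1.9,-3.2,0],"twist":0},{"jaw":0.2,"linear":[1.9,-3.2,0],"twist":0},{"jaw":0.2,"linear":[1.9,-3.2,0],"twist":0},{"jaw":0.2,"linear":[0,0,0],"twist":0},{"jaw":0.2,"linear":[0,0,0],"twist":0}]' >/dev/null; python3 st.py 467 -343 80
```

```text
t 39.4 p [ 468.7 -325.2  171.3] F [ 0.65 -0.7  -0.61] w 25.6 gf 24.9 yang 89.19 tilt [-0.026 -0.031 -0.999]
shift cm (tool): [-0.09 -1.5   9.18]
```

```bash
python3 -m pendant '[{"jaw":0.2,"linear":[0,-1.2,2],"twist":0},{"jaw":0.2,"linear":[0,0,2.5],"twist":0},{"jaw":0.2,"linear":[0,0,2.5],"twist":0},{"jaw":0.2,"linear":[0,0,2.5],"twist":0},{"jaw":0.2,"linear":[0,0,1.5],"twist":0},{"jaw":0.2,"linear":[0,0,0],"twist":0},{"jaw":0.2,"linear":[0,0,0],"twist":0},{"jaw":0.2,"linear":[0,0,0],"twist":0}]' >/dev/null; python3 st.py 467 -343 39
```

```text
t 40.07 p [ 469.  -338.9   63.7] F [ 0.97  0.56 -1.68] w 26.0 gf 24.9 yang 89.52 tilt [-0.022 -0.034 -0.999]
shift cm (tool): [ 0.14 -0.33  2.48]
```

```bash
python3 -m pendant '[{"jaw":0.2,"linear":[0.1,-0.3,0.8],"twist":0},{"jaw":0.2,"linear":[0,0,0.7],"twist":0},{"jaw":0.2,"linear":[0,0,0.5],"twist":0},{"jaw":0.2,"linear":[0,0,0.3],"twist":0},{"jaw":0.2,"linear":[0,0,0],"twist":0},{"jaw":0.2,"linear":[0,0,0],"twist":0}]' >/dev/null; python3 st.py; python3 -m pendant '[{"jaw":0.2,"linear":[0,0,0.1],"twist":0},{"jaw":0.2,"linear":[0,0,0.1],"twist":0},{"jaw":0.2,"linear":[0,0,0.1],"twist":0},{"jaw":0.2,"linear":[0,0,0],"twist":0},{"jaw":0.2,"linear":[0,0,0],"twist":0}]' >/dev/null; python3 st.py
```

```text
t 40.57 p [ 466.8 -343.1   40.4] F [ 0.68  1.11 -1.71] w 25.8 gf 24.9 yang 89.45 tilt [-0.023 -0.033 -0.999]
t 40.98 p [ 467.  -343.4   37.7] F [-0.36 -0.29 -0.6 ] w 26.2 gf 24.9 yang 89.45 tilt [-0.022 -0.034 -0.999]
```

```bash
python3 -m pendant '[{"jaw":0.2,"linear":[0,0,0.08],"twist":0},{"jaw":0.2,"linear":[0,0,0],"twist":0},{"jaw":0.45,"linear":[0,0,0],"twist":0},{"jaw":0.45,"linear":[0,0,0],"twist":0},{"jaw":0.45,"linear":[0,0,0],"twist":0},{"jaw":0.45,"linear":[0,0,0],"twist":0},{"jaw":0.45,"linear":[0,0,0],"twist":0},{"jaw":0.45,"linear":[0,0,0],"twist":0}]' >/dev/null; python3 st.py; python3 -m pendant '[{"jaw":0.45,"linear":[0,0,-1],"twist":0},{"jaw":0.45,"linear":[0,0,-1.5],"twist":0},{"jaw":0.45,"linear":[0,0,-2],"twist":0},{"jaw":0.45,"linear":[0,0,-3],"twist":0},{"jaw":0.45,"linear":[0,0,-3],"twist":0},{"jaw":0.45,"linear":[0,-3,-3],"twist":0},{"jaw":0.45,"linear":[0,-4,0],"twist":0},{"jaw":0.45,"linear":[0,-4,0],"twist":0},{"jaw":0.45,"linear":[0,-4,0],"twist":0},{"jaw":0.45,"linear":[0,0,0],"twist":0},{"jaw":0.45,"linear":[0,0,0],"twist":0},{"jaw":0.45,"linear":[0,0,0],"twist":0}]' >/dev/null; python3 st.py; python3 top.py; python3 - <<'E'
from h import *
for n in("top","scene"):
    c=shot(n); p=proj(c,[[0.455,-0.343,0.03]])[0].astype(int); ys,xs=np.mgrid[p[1]-45:p[1]+45,p[0]-45:p[0]+45]; uv=np.c_[xs.ravel(),ys.ravel()]; uv=uv[(uv>=0).all(1)]
    Q=bydepth(c,uv)*1000; k=(abs(Q[:,0]-455)<70)&(abs(Q[:,1]+343)<50)&(Q[:,2]>44)&(Q[:,2]<60)
    print(n,k.sum(),Q[k].mean(0).round(1) if k.any() else '', Q[k].min(0).round(),Q[k].max(0).round())
    R=(abs(Q[:,0]-455)<90)&(abs(Q[:,1]+343)<80)&(Q[:,2]>60); print(" above",R.sum())
# vial/stopper/card2 before vs now
t=shot("top"); b=cv2.imread("pics/top0.png"); d=cv2.absdiff(b,t["color"]).max(2)
for nm,(u,v) in dict(vial=(267,180),stopper=(390,197),pen=(297,267),case=(480,163),yel1=(265,132),yel2=(369,255)).items(): print(nm,d[v-8:v+8,u-8:u+8].mean().round(1),end='; ')
E
```

```text
t 41.65 p [ 466.8 -343.3   36.7] F [ 0.89  0.41 -0.8 ] w 39.0 gf 0.0 yang 89.46 tilt [-0.023 -0.033 -0.999]
t 42.65 p [ 467.9 -487.4  176.1] F [-0.41  0.12 -1.  ] w 39.1 gf 0.0 yang 89.41 tilt [-0.023 -0.032 -0.999]
1 housing top n 87 ctr [12.   0.1 45.2] mean [12.2 -0.1 45.5] slopes x,y deg [2.7 2.1]
  tab [-58.8  -1.2] [ 8.6 20.6] 89.7 z 48.9
  tab [-87.  -33.2] [ 2.7 10.3] 0.7 z 48.2
3 housing top n 83 ctr [12.1  0.1 45.5] mean [12.2  0.6 45.7] slopes x,y deg [-0.7 -2.5]
  tab [-59.6   0. ] [ 8.2 20.3] 87.9 z 49.2
top 12 [ 493.1 -339.6   49.8] [ 488. -346.   47.] [ 495. -336.   53.]
 above 0
scene 72 [ 470.4 -343.4   47.9] [ 449. -357.   44.] [ 497. -330.   51.]
 above 0
vial 5.2; stopper 4.8; pen 5.1; case 3.6; yel1 5.2; yel2 5.6;
```

```bash
python3 -c "
from rig import robot; print(robot.hand_in())"
```

```text
the job is handed in; nothing more can be done
None
```

Clip 2 was the weak one (its card slid at about 3 N; clips 1 and 3 held at 5–6.5 N): its card lies on the rack, it stands upright in the tray, and the job is handed in; but lifting before the fingers had let go, I knocked clip 1 out of its pocket and swung card 2 about 40° before its tug, then re-seated clip 1, its card still gripped and not drawn out but about 2 mm sideways at the tab.

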